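Put the measuring cylinder to drain over the riser's edge

ROBOT

A 6-joint arm with a two-finger parallel gripper is mounted at the origin on the work surface; the furniture and walls round the work are solid. World frame = base frame: x ahead of the robot, y to its left, z up, the work surface at z = 0. Lengths are in m, angles in rad, forces in N, time in s.
With the tool pointing down it reaches from about 0.4 to 0.825 m from the base axis. Payload 7 kg.
Tool frame: the origin (TCP) lies at the very end of the fingers, on their centre line; the grasp point (between the pads) lies arm.grip_point_offset behind it (arm.grip_point_offset is the distance from the TCP to the grasp point, in m); z points along the fingers, y is the line along which they close (so a half turn about z gives the same grasp; the last joint's range is limited). The gripper opens to 88 mm and grips with 3 to 60 N. Pads are 19 mm wide; open, the fingers measure 130 mm over their backs; the gripper's body (78 mm by 193 mm) begins 47 mm behind the grasp point.
Start: joints at [-0.956, 0.359, 0.012, 0, -1.224, -0.288], TCP at [0.217, -0.639, 0.227] pointing down, gripper open.
Joint ranges: [-3.07, 3.07], [-1.43, 2.12], [-1.02, 1.25], [-3.03, 1.67], [-3.05, -0], [-3.03, 3.03]. Speed limits (rad/s): [2.39, 2.39, 3.01, 3.14, 3.14, 3.14].

INTERFACE

Orientations are given as [roll, pitch, yaw] about the fixed x, y, z axes, in that order (R = Rz(yaw) Ry(pitch) Rx(roll)).
In Python, from station import arm gives the robot as it stands.
- The arm moves only by the shell command python3 -m crank 'ROWS' [OPENING] [FORCE]. ROWS is JSON, a list of rows, each an object of numbers: "dx", "dy", "dz": the shift along the tool's x, y, z in cm; "wx", "wy", "wz": the turn, a rotation vector about the tool's x, y, z in degrees. A call has exactly 10 rows; each row is the pose to reach, as a shift and turn from the pose commanded when the call began, along the tool's axes at that moment; what a row does not reach only later rows make up. A row lasts 1/8 s, in which the tool goes at most 62.5 mm and 10.7 degrees, less where a joint would pass 70% of its speed; a pose out of reach is approached as far as the arm can. A call with a gripper value outside its range is refused whole. OPENING is the finger opening in cm, from 0 to 8.76, set as the call begins (- or left out, the last holds). The fingers move at their own pace and stop on an object; FORCE is the grip in N (left out, the last holds). Time passes only in rows, so rows that repeat a pose let the fingers close, or fill a call up. It gives the time, the measured TCP pose, the force, the opening and the grip force at its end, in the units of the state.
- arm.get_state(): the state, without advancing time (a new reading comes with each control period).
- arm.grab_frame(name): name is "side" or "top"; returns the picture (400x640x3 uint8, red, green, blue); there is no depth.
- arm.calibration(name): a dict with "fx", "fy", "cx", "cy" (pixels), "world_from_camera" (4x4, takes a point from camera to world coordinates). Camera axes: x right, y down, z forward; pixel columns grow to the right and rows downward; lengths in m; the calibration is good to about 2 mm. A picture is of the moment at which its call begins. calibration takes no time and is no camera call.
- arm.job_done(): hands the job in; it is judged then, once.
Trained networks look in the newest picture that a camera, given by its name, has taken for a name from the list of things; names that differ only in an ending like _2 or _b are one class to them, and where a whole thing is asked for, a point or a joint stands for the part that bears it (a point fixed in the world has none). Each returns a list of dicts, best first, with "confidence" (0 to 1); they miss things now and then, are a little off and sometimes report something else, mostly with a low value. They report only what shows in the picture. A call takes as long as a camera call. They do not tell look-alikes from the thing itself.
- arm.find_in(camera, query): "centre" ([x, y, z] in m, in world coordinates, good to about 4 mm: the middle of the surface that is visible of it).
- arm.masks_of(camera, query): "pixels" (400x640 bool, what is visible of it).
- arm.mark_of(camera, query): "centre" ([x, y, z] in m, in world coordinates, good to about 4 mm: a listed point, or the origin of a listed thing).
The state is a dict: "t": time; "q": joint angles; "qd": joint speeds; "joint_efforts": joint torques, N m; "eef_pos": TCP position; "ee_rot": TCP orientation; "force": force on the tool from outside, world axes, zero at the start; "moment": the same for the moment, N m; "width": finger opening in m; "gripper_force": force on a finger pad.
Only numpy, scipy, OpenCV 4.12 (cv2) and the standard library are available. Lean on these libraries where they do the work, as an engineer would, in place of code of your own. Each camera call takes 0.05 s, during which the arm holds its last target. There are 200 camera calls.

TASK

Lay the standing measuring cylinder on its side in the two V supports of the draining board, mouth pointing out past the board's outer end and foot just behind the inner V support, and let go of it. Then slide the board straight out along the riser, without lifting or tipping it, until the dark line across the board lies over the riser's outer edge and the mouth hangs over the plastic cup. The board would tip there by itself, so finish while still gripping it by the wooden block at its tail, level and still; do not let go, and leave the other things alone.

Things in the scene. Friction and masses are not known exactly. Their poses are not given: they have to be found in the camera images.
- riser: Fixed grey bench riser, a low platform 120 mm (x) by 210 mm (y), top face 100 mm above the worktop. Origin at the worktop under its centre; its own -y is 'outward' (diagonally towards the robot's right front), where the free edge lies at y = -105 mm. Its position and yaw vary.
- riser_edge (a point): Middle of the riser's outer top edge, (0, -105, 100) mm in the riser's frame. (Room: wall at x = 0.72 m; a fixed retort stand at x = -0.08, y = 0.21 m, 0.58 m tall, clamp at 0.36 m, can be hit by an arm's shoulder that turns straight ahead or left.)
- board: Loose light-wood draining board, 110 mm (x) by 240 (y) by 12 thick, about 0.33 kg, lying on the riser with 15 to 35 mm past the outer edge; slides freely, no guides. Origin under its middle; own -y points outward (outer end y = -120, tail y = +120 mm). Two fixed plywood V supports stand on it. With its line over the riser's edge (135 mm overhang) it tips unless held.
- board_mark (a point): Middle of the dark 4 mm line that runs right across the board's top, (0, +15, 12) mm in the board's frame, 135 mm from the outer end.
- board_handle (a point): Centre of the top of the wooden handle block at the board's tail, (0, +105, 48) mm in the board's frame. The block is 30 mm (x) by 22 mm (y), and stands 36 mm above the board's top.
- board_cradle (a point): Where the centre of the foot's underside goes, on the axis of the lying tube: (0, +62, 48) mm in the board's frame; 20 mm either way along the board is fine. The foot is then clear behind the inner V support and the mouth is at y = -138 mm, 18 mm past the outer end.
- board_vees (a point): Midway between the two V supports, on the lying tube's axis: (0, -12.5, 48) mm in the board's frame. The supports are centred at y = -55 and +30 mm, each 12 mm thick, 85 wide, its arms reaching 64 mm above the board's underside: 90-degree notches open upward, apex 28 mm above the underside.
- cylinder: Loose clear measuring cylinder, 200 mm tall, 90 g, standing upright on the worktop beyond the riser, at the right. Round tube 28 mm in diameter (a small pouring lip makes it 32 at the mouth), hexagonal foot 42 x 48 mm, 7 thick, then 31 wide up to 14 mm. Origin at the centre of the foot's underside; z runs along the tube to the mouth.
- cylinder_mouth (a point): Centre of the cylinder's open mouth, 200 mm along its z axis.
- cup: Loose low plastic beaker 74 mm in diameter, 60 mm tall, that catches the drips: it stands on the worktop 155 mm out from the riser's outer edge. Not to be moved.
- bottle_a: Bystander: white capped reagent bottle, 51 mm diameter, 100 tall; standing on the worktop, origin under its centre. Not to be moved.
- bottle_b: Bystander: plastic wash bottle with spout, 66x128 mm, 197 tall; standing on the worktop, origin under its centre. Not to be moved.
- jar: Bystander: squat capped bottle, 65 mm diameter, 101 tall; standing on the worktop, origin under its centre. Not to be moved.
- funnel: Bystander: white funnel standing mouth down, 68 mm diameter, 72 tall; standing on the worktop, origin under its centre. Not to be moved.
- beaker: Bystander: small glass beaker, 46 mm diameter, 60 tall; standing on the worktop, origin under its centre. Not to be moved.
Things that resemble listed ones, but are neither listed nor needed, are in the scene too. There is more than one size of the cylinder; the job needs the middle-sized.

How it is judged:
On the way:
1. the cylinder lies in both V supports, mouth outward, let go, while the board is still back on the riser (mark at least 60 mm inside the edge) (angle between cylinder's own z axis and vertical between 1.47 and 1.67 rad and contact force between the fingers and cylinder below 0.05 N and x of cylinder in the frame of board between -0.01 and 0.01 m and y of cylinder in the frame of board between 0.042 and 0.084 m and z of cylinder in the frame of board between 0.04 and 0.06 m and x of cylinder_mouth in the frame of board between -0.01 and 0.01 m and y of cylinder_mouth in the frame of board below -0.12 m and z of cylinder_mouth in the frame of board between 0.04 and 0.06 m and z of board in the frame of riser between 0.097 and 0.104 m and angle between board's own z axis and vertical below 0.035 rad and y of board_mark in the frame of riser above -0.045 m), for 0.3 s.
At the end, for the whole second after the job is handed in: Cylinder level in both Vs, untouched, foot within 20 mm of its place, mouth within 40 mm of the cup's axis; line within 6 mm of the riser edge, 20 mm sideways, 0.07 rad of straight; board level (0.035 rad), on the riser, at rest, gripped (over 1 N); other things moved under 15 mm (angle between cylinder's own z axis and vertical between 1.47 and 1.67 rad and contact force between the fingers and cylinder below 0.05 N and x of cylinder in the frame of board between -0.01 and 0.01 m and y of cylinder in the frame of board between 0.042 and 0.084 m and z of cylinder in the frame of board between 0.04 and 0.06 m and x of cylinder_mouth in the frame of board between -0.01 and 0.01 m and y of cylinder_mouth in the frame of board below -0.12 m and z of cylinder_mouth in the frame of board between 0.04 and 0.06 m and z of board in the frame of riser between 0.097 and 0.104 m and angle between board's own z axis and vertical below 0.035 rad and y of board_mark in the frame of riser between -0.111 and -0.099 m and x of board_mark in the frame of riser between -0.02 and 0.02 m and angle between the y axis of board and the y axis of riser, either way round below 0.07 rad and contact force between the fingers and board above 1 N and horizontal distance between cylinder_mouth and cup below 0.04 m and linear speed of board below 0.01 m/s and linear speed of cylinder below 0.02 m/s and distance of each of cup, bottle_a, bottle_b, jar, beaker, funnel from where it was at the start of the episode below 0.015 m); the arm keeps its last pose, push and grip.
It fails at once if the board is tipped by more than 0.1 rad (angle between board's own z axis and vertical above 0.1 rad).
It fails at once if the board is lifted more than 15 mm off the riser (z of board in the frame of riser above 0.115 m).
It fails at once if the cylinder is dropped (faster than 1 m/s) (linear speed of cylinder above 1 m/s).
It fails at once if the cup or a bystander is pushed more than 20 mm (distance of any of cup, bottle_a, bottle_b, jar, beaker, funnel from where it was at the start of the episode above 0.02 m).
It also fails if it takes over 48 s, if anything falls off the work surface, if the arm or the gripper's body presses on something with over 40 N, if the wrist force passes 120 N, or if a joint passes its speed limit or range.

## Working session

There is one attempt and no reset: what is moved stays moved. The work goes in short steps, Python scripts to look and compute and a shell command to move; the robot and the scene stay as the last step left them, time stands still between calls to the robot, and variables do not carry over. Pictures are saved under pics/ and viewed, at most 14 in all, crops included, and the job is handed in when it is done.

```bash
ls; mkdir -p pics; python3 - <<'E'
from station import arm
import cv2,numpy as np
for c in("side","top"):
    f=arm.grab_frame(c); cv2.imwrite(f"pics/{c}0.png",f[:,:,::-1])
    K=arm.calibration(c); print(c,K["fx"],K["cx"],K["cy"],np.round(K["world_from_camera"],3).tolist())
    for n in["riser_edge","riser","board","board_mark","board_handle","board_cradle","board_vees","cylinder","cylinder_mouth","cup","bottle_a","bottle_b","jar","funnel","beaker"]:
        r=arm.mark_of(c,n); print(n,[(np.round(d["centre"],3).tolist(),round(d["confidence"],2)) for d in r])
s=arm.get_state();print(s["t"],s["eef_pos"],s["ee_rot"],s["width"],arm.grip_point_offset)
E
```

```text
pics
side 494.5507006295014 315.6633895209917 202.27465082051862 [[-0.992, 0.109, -0.07, 0.55], [0.13, 0.847, -0.516, 0.74], [0.003, -0.52, -0.854, 1.341], [0.0, 0.0, 0.0, 1.0]]
riser_edge [([0.679, -0.213, -0.001], 0.7)]
riser [([0.541, -0.152, 0.0], 0.9), ([0.424, -0.099, 0.0], 0.53)]
board [([0.539, -0.159, 0.099], 0.81), ([0.587, -0.121, 0.147], 0.53)]
board_mark [([0.537, -0.157, 0.1], 0.75), ([0.551, -0.151, 0.114], 0.66)]
board_handle [([0.624, -0.096, 0.145], 0.61), ([0.538, -0.158, 0.098], 0.27)]
board_cradle [([0.589, -0.12, 0.15], 0.68)]
board_vees [([0.53, -0.164, 0.147], 0.7)]
cylinder [([0.653, 0.1, -0.004], 0.64), ([0.206, -0.277, 0.002], 0.6), ([0.567, -0.29, -0.005], 0.58)]
cylinder_mouth [([0.566, -0.291, 0.199], 0.76), ([0.207, -0.276, 0.278], 0.75), ([0.656, 0.099, 0.133], 0.58)]
cup [([0.335, -0.305, -0.001], 0.77)]
bottle_a [([0.676, -0.214, -0.0], 0.56), ([0.565, -0.287, 0.199], 0.56)]
bottle_b [([0.676, -0.214, -0.0], 0.56), ([0.565, -0.287, 0.199], 0.56)]
jar [([0.409, 0.332, -0.001], 0.59)]
funnel [([0.556, 0.106, -0.001], 0.82)]
beaker [([0.424, -0.096, 0.0
[... 413 characters left out ...]
[([0.586, -0.116, 0.147], 0.61)]
board_vees [([0.53, -0.163, 0.152], 0.55)]
cylinder [([0.56, -0.288, -0.004], 0.66), ([0.657, 0.103, 0.002], 0.59)]
cylinder_mouth [([0.558, -0.29, 0.201], 0.72), ([0.657, 0.099, 0.136], 0.59)]
cup [([0.332, -0.304, 0.001], 0.87)]
bottle_a [([0.675, -0.213, -0.002], 0.78), ([0.62, 0.219, 0.0], 0.65), ([0.407, 0.336, -0.0], 0.54)]
bottle_b [([0.675, -0.213, -0.002], 0.78), ([0.62, 0.219, 0.0], 0.65), ([0.407, 0.336, -0.0], 0.54)]
jar [([0.404, 0.333, 0.002], 0.66)]
funnel [([0.558, 0.102, 0.002], 0.87)]
beaker [([0.427, -0.096, -0.005], 0.78)]
1.6 [ 0.21665464 -0.63926197  0.22656108] [ 3.14158237e+00  1.22223883e-05 -2.81480887e+00] 0.08758558073056903 0.0188
```

```bash
python3 - <<'E'
import cv2,numpy as np
a=cv2.imread("pics/side0.png");cv2.imwrite("pics/s1.png",a)
b=cv2.imread("pics/top0.png")[40:260,250:560];cv2.imwrite("pics/t1.png",cv2.resize(b,None,fx=2.5,fy=2.5))
E
```

```text
(no output)
```

View pics/side0.png

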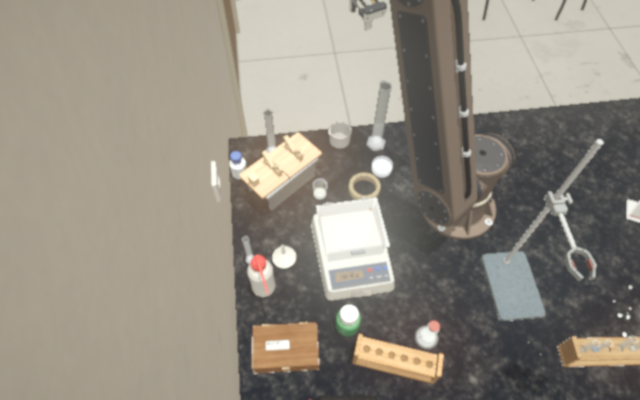

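View pics/t1.png

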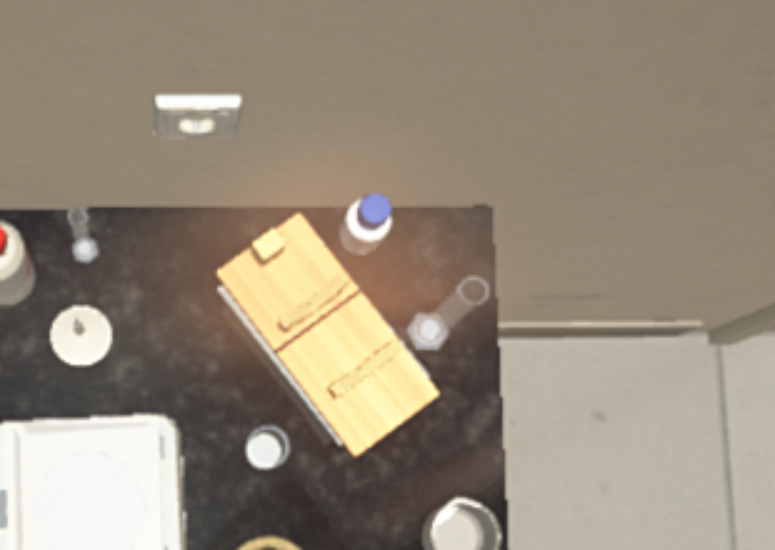

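Side picture: the middle-sized cylinder is at about (270,130). The look-alikes are a tall one at (384,110), 278 mm, and a small one at (248,248), 134 mm. By the description I take the one beyond the riser at the right, 200 mm tall, at top-crop (428,330). The board's outer end faces lower right in the top view, with the handle at crop (268,245), the bottle at (365,225) and the cup at (462,530).

```bash
cat > h.py <<'E'
from station import arm
import cv2,numpy as np
from scipy.spatial.transform import Rotation as R
def ray(c,px,z):
    K=arm.calibration(c);T=np.array(K["world_from_camera"])
    px=np.atleast_2d(px).astype(float)
    d=np.c_[(px[:,0]-K["cx"])/K["fx"],(px[:,1]-K["cy"])/K["fy"],np.ones(len(px))]@T[:3,:3].T
    return T[:3,3]+d*((z-T[2,3])/d[:,2:3])
def frame(x,z):
    z=np.array(z,float);z/=np.linalg.norm(z);x=np.array(x,float);x-=z*(x@z);x/=np.linalg.norm(x)
    return R.from_matrix(np.c_[x,np.cross(z,x),z])
def go(grasp,Rt,cur=None):
    "tool-frame cm/deg from the current (or given) pose so that the grasp point gets to `grasp`"
    if cur is None:
        s=arm.get_state();p=np.array(s["eef_pos"]);Rc=R.from_euler("xyz",s["ee_rot"])
    else:p,Rc=cur
    t=np.array(grasp)+Rt.apply([0,0,arm.grip_point_offset])
    print("d cm",np.round(Rc.inv().apply(t-p)*100,2),"w deg",np.round((Rc.inv()*Rt).as_rotvec(degrees=True),1))
    return t,Rt
E
python3 - <<'E'
from h import *
im=cv2.imread("pics/side0.png")[90:200,215:345];cv2.imwrite("pics/c1.png",cv2.resize(im,None,fx=6,fy=5,interpolation=2))
for c in("top","side"):
    arm.grab_frame(c)
    m=arm.masks_of(c,"board")
    print(m[0]["confidence"])
    ys,xs=np.nonzero(m[0]["pixels"]);w=ray(c,np.c_[xs,ys],.112)[:,:2]
    r=cv2.minAreaRect((w*1000).astype(np.float32));print(c,r,cv2.boxPoints(r).round().tolist())
    for q in("cylinder","cylinder_mouth","board_handle","board","riser","cup","board_mark"):
        print(q,[(np.round(d["centre"],3).tolist(),round(d["confidence"],2)) for d in arm.mark_of(c,q)])
# moves
cyl=np.array([.563,-.289,0]);ps=np.radians(20);h=np.array([np.cos(ps),np.sin(ps),0]);up=np.array([0,0,1.])
z=h*np.cos(np.pi/6)-up*.5
Rg=frame(up,z)
a=go(cyl+[0,0,.16]-z*.12+[0,0,.1],Rg)
E
```

```text
0.83
top ((536.9292602539062, -152.92984008789062), (242.26673889160156, 112.25770568847656), 35.48503112792969) [[406.0, -178.0], [471.0, -269.0], [668.0, -128.0], [603.0, -37.0]]
cylinder [([0.541, -0.158, 0.102], 0.65), ([0.655, 0.098, -0.0], 0.63)]
cylinder_mouth [([0.563, -0.29, 0.2], 0.78), ([0.659, 0.098, 0.134], 0.43)]
board_handle [([0.621, -0.096, 0.148], 0.63)]
board [([0.544, -0.156, 0.104], 0.94), ([0.624, -0.093, 0.149], 0.19)]
riser [([0.539, -0.156, -0.0], 0.77)]
cup [([0.33, -0.305, 0.002], 0.98)]
board_mark [([0.548, -0.146, 0.117], 0.96)]
0.84
side ((541.3466796875, -157.8664093017578), (243.8329620361328, 132.018310546875), 35.487308502197266) [[404.0, -175.0], [480.0, -282.0], [679.0, -141.0], [602.0, -33.0]]
cylinder [([0.203, -0.272, 0.0], 0.98), ([0.564, -0.287, -0.001], 0.64), ([0.656, 0.1, -0.002], 0.62)]
cylinder_mouth [([0.207, -0.278, 0.275], 0.78), ([0.562, -0.29, 0.201], 0.58), ([0.655, 0.101, 0.131], 0.58)]
board_handle [([0.622, -0.097, 0.148], 0.92)]
board [([0.678, -0.216, 0.001], 0.73), ([0.536, -0.159, 0.099], 0.67)]
riser [([0.537, -0.152, 0.0], 0.89), ([0.588, -0.119, 0.148], 0.17)]
cup [([0.334, -0.305, 0.002], 0.96)]
board_mark [([0.549, -0.149, 0.115], 0.57), ([0.588, -0.124, 0.149], 0.49), ([0.408, 0.334, 0.001], 0.19)]
d cm [-35.28  21.86  -8.41] w deg [-89.4   1.  154.9]
```

View pics/c1.png

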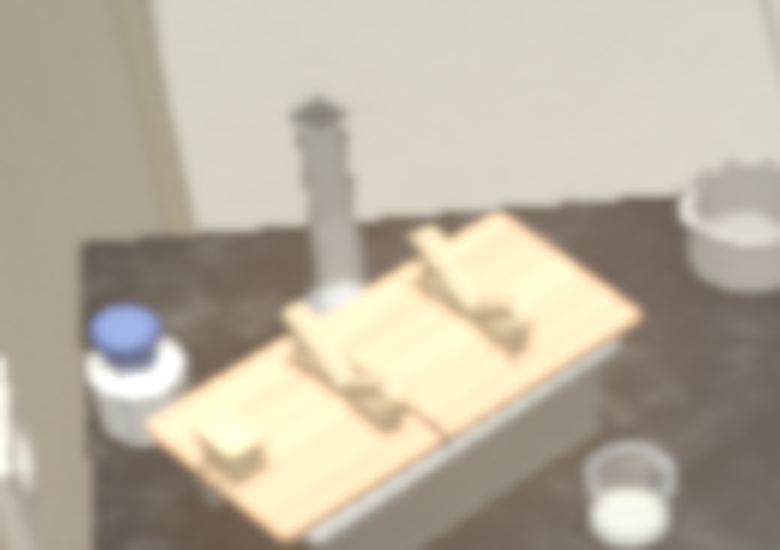

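The crop confirms it: the clear 200 mm tube stands behind the board (crop mouth (318,110)), with V supports at crop (350,360) and (470,290), and the dark line beside the inner V at (430,425). First move: lift, come across and begin the yaw.

```bash
python3 -m crank '[{"dz":-3,"wz":-10},{"dx":-2,"dy":1,"dz":-6,"wz":-20},{"dx":-4,"dy":2,"dz":-9,"wz":-30},{"dx":-6,"dy":3,"dz":-12,"wz":-40},{"dx":-8,"dy":4,"dz":-15,"wz":-50},{"dx":-10,"dy":5,"dz":-17,"wz":-60},{"dx":-12,"dy":6,"dz":-17,"wz":-70},{"dx":-14,"dy":7,"dz":-17,"wz":-80},{"dx":-16,"dy":8,"dz":-17,"wz":-90},{"dx":-17,"dy":9,"dz":-17,"wz":-100}]' 6
python3 - <<'E'
from h import *
print(arm.get_state()["q"])
h=np.array([np.cos(.35),np.sin(.35),0]);up=np.array([0,0,1.]);z=h*.866-up*.5
go(np.array([.563,-.289,.16])-z*.14+[0,0,.08],frame(up,z))
E
```

```text
[-9.55880100e-01  3.58644797e-01  1.19224689e-02 -1.74703321e-05
 -1.22411342e+00 -2.88059635e-01]
d cm [-33.55  21.81  -7.41] w deg [-89.4   1.  154.9]$[0]: bad value
```

```bash
python3 -m crank '[{"dx":0,"dy":0,"dz":-3,"wx":0,"wy":0,"wz":-10},{"dx":-2,"dy":1,"dz":-6,"wx":0,"wy":0,"wz":-20},{"dx":-4,"dy":2,"dz":-9,"wx":0,"wy":0,"wz":-30},{"dx":-6,"dy":3,"dz":-12,"wx":0,"wy":0,"wz":-40},{"dx":-8,"dy":4,"dz":-15,"wx":0,"wy":0,"wz":-50},{"dx":-10,"dy":5,"dz":-17,"wx":0,"wy":0,"wz":-60},{"dx":-12,"dy":6,"dz":-17,"wx":0,"wy":0,"wz":-70},{"dx":-14,"dy":7,"dz":-17,"wx":0,"wy":0,"wz":-80},{"dx":-16,"dy":8,"dz":-17,"wx":0,"wy":0,"wz":-90},{"dx":-17,"dy":9,"dz":-17,"wx":0,"wy":0,"wz":-100}]' 6
python3 - <<'E'
from h import *
print(arm.get_state()["q"])
h=np.array([np.cos(.35),np.sin(.35),0]);up=np.array([0,0,1.]);z=h*.866-up*.5
go(np.array([.563,-.289,.16])-z*.14+[0,0,.08],frame(up,z))
E
```

```text
t: 3.75
eef_pos: [0.3495, -0.4987, 0.3965]
ee_rot: [-3.142, 0.0, -1.063]
force: [-0.3, 0.6, -0.1]
width: 0.0598
gripper_force: 0.0
[-6.39242142e-01  1.91836551e-01  1.59802002e-01 -1.15717272e-04
 -1.53887996e+00  1.14700383e+00]
d cm [ -9.59 -18.49   9.59] w deg [ 42.1  49.3 -72.9]
```

```bash
python3 -m crank '[{"dx":-1,"dy":-1.8,"dz":1,"wx":4.2,"wy":4.9,"wz":-7.3},{"dx":-2,"dy":-3.7,"dz":2,"wx":8.4,"wy":9.8,"wz":-14.6},{"dx":-2.9,"dy":-5.5,"dz":2.9,"wx":12.6,"wy":14.8,"wz":-21.9},{"dx":-3.8,"dy":-7.4,"dz":3.8,"wx":16.8,"wy":19.7,"wz":-29.2},{"dx":-4.8,"dy":-9.2,"dz":4.8,"wx":21,"wy":24.6,"wz":-36.5},{"dx":-5.8,"dy":-11.1,"dz":5.8,"wx":25.2,"wy":29.6,"wz":-43.7},{"dx":-6.7,"dy":-13,"dz":6.7,"wx":29.4,"wy":34.5,"wz":-51},{"dx":-7.7,"dy":-14.8,"dz":7.7,"wx":33.7,"wy":39.4,"wz":-58.3},{"dx":-8.6,"dy":-16.6,"dz":8.6,"wx":37.9,"wy":44.4,"wz":-65.6},{"dx":-9.6,"dy":-18.5,"dz":9.6,"wx":42.1,"wy":49.3,"wz":-72.9}]'
python3 - <<'E'
from h import *
print(arm.get_state()["q"])
h=np.array([np.cos(.35),np.sin(.35),0]);up=np.array([0,0,1.]);z=h*.866-up*.5
R_=frame(up,z)
c=go(np.array([.563,-.289,.16])-z*.1,R_)
go(np.array([.563,-.289,.16]),R_)
for k in("top","side"):
  f=arm.grab_frame(k);cv2.imwrite(f"pics/{k}2.png",f[:,:,::-1])
  print([(np.round(d["centre"],3).tolist(),round(d["confidence"],2)) for d in arm.mark_of(k,"cylinder_mouth")])
E
```

```text
t: 5.0
eef_pos: [0.4872, -0.3092, 0.344]
ee_rot: [-3.045, -0.961, 0.211]
force: [0.0, -1.1, 0.9]
width: 0.0601
gripper_force: 0.0
[-0.89460674  0.0216401  -0.15922947 -0.98735848 -1.1834474   3.02764624]
d cm [-11.26   1.45   8.83] w deg [ 1.2  4.7 -4.5]
d cm [-10.45   1.21  18.79] w deg [ 1.2  4.7 -4.5]
[([0.21, -0.277, 0.275], 0.78), ([0.654, 0.1, 0.135], 0.71), ([0.56, -0.29, 0.202], 0.56)]
[([0.559, -0.292, 0.201], 0.86), ([0.206, -0.278, 0.279], 0.82), ([0.659, 0.1, 0.13], 0.48)]
```

View pics/side2.png

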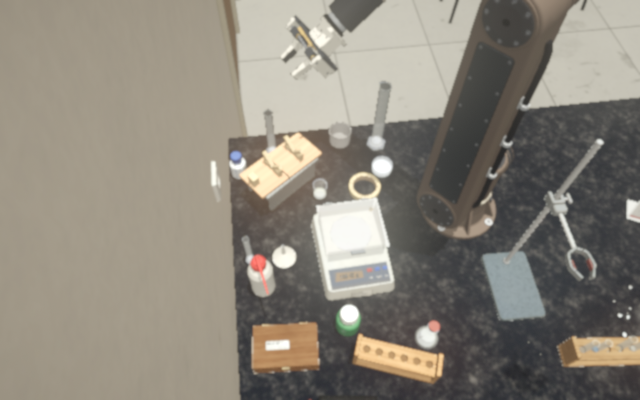

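The gripper is at (312,45), short of the board. The last joint has reached its limit, so I use a heading nearer straight ahead (ψ ≈ 0).

```bash
python3 - <<'E'
from h import *
s=arm.get_state();print(R.from_euler("xyz",s["ee_rot"]).as_matrix().round(3).tolist())
up=np.array([0,0,1.]);z=np.array([.866,0,-.5])
R_=frame(up,z);C=np.array([.562,-.290,.16])
c=go(C-z*.10+[0,0,.05],R_)
c=go(C-z*.08,R_,c)
go(C,R_,c)
E
```

```text
[[0.556, 0.291, 0.778], [0.13, -0.956, 0.264], [0.821, -0.045, -0.569]]
d cm [-7.53 -1.21  6.24] w deg [-15.7   5.1   6.9]
d cm [-4.33  0.    4.5 ] w deg [0. 0. 0.]
d cm [-0.  0.  8.] w deg [0. 0. 0.]
```

```bash
python3 -m crank '[{"dx":-2,"dy":-0.6,"dz":0,"wx":-4,"wy":1,"wz":2},{"dx":-3,"dy":-1.2,"dz":1,"wx":-8,"wy":2,"wz":4},{"dx":-4.5,"dy":-1.2,"dz":3,"wx":-12,"wy":4,"wz":5},{"dx":-6,"dy":-1.2,"dz":5,"wx":-15.7,"wy":5.1,"wz":6.9},{"dx":-7.5,"dy":-1.2,"dz":6.2,"wx":-15.7,"wy":5.1,"wz":6.9},{"dx":-7.5,"dy":-1.2,"dz":6.2,"wx":-15.7,"wy":5.1,"wz":6.9},{"dx":-7.5,"dy":-1.2,"dz":6.2,"wx":-15.7,"wy":5.1,"wz":6.9},{"dx":-7.5,"dy":-1.2,"dz":6.2,"wx":-15.7,"wy":5.1,"wz":6.9},{"dx":-7.5,"dy":-1.2,"dz":6.2,"wx":-15.7,"wy":5.1,"wz":6.9},{"dx":-7.5,"dy":-1.2,"dz":6.2,"wx":-15.7,"wy":5.1,"wz":6.9}]'
python3 - <<'E'
from h import *
print(arm.get_state()["q"])
up=np.array([0,0,1.]);z=np.array([.866,0,-.5])
R_=frame(up,z);C=np.array([.562,-.290,.16])
c=go(C-z*.08,R_)
go(C,R_,c)
E
```

```text
t: 6.45
eef_pos: [0.4966, -0.2821, 0.2705]
ee_rot: [-3.129, -1.011, -0.027]
force: [-0.6, 0.7, -0.3]
width: 0.0597
gripper_force: 0.0
[-0.75088773 -0.08813538 -0.45224524 -1.12370709 -0.68450744  3.02988546]
d cm [-6.1   0.82  5.3 ] w deg [ 0.6  2.1 -0.8]
d cm [-0.  0.  8.] w deg [0. 0. 0.]
```

```bash
cat > kin.py <<'E'
from h import *
from scipy.optimize import least_squares
D=[([-.95588,.35864,.01192,0,-1.22411,-.28806],[.21665,-.63926,.22656],[3.14158,0,-2.81481]),
([-.63924,.191837,.159802,-.000116,-1.53888,1.147],[.3495,-.4987,.3965],[-3.142,0,-1.063]),
([-.894607,.02164,-.159229,-.987358,-1.183447,3.027646],[.4872,-.3092,.344],[-3.045,-.961,.211]),
([-.750888,-.088135,-.452245,-1.123707,-.684507,3.029885],[.4966,-.2821,.2705],[-3.129,-1.011,-.027])]
r=lambda a,t:R.from_euler(a,t)
def fk(q,P,s4,s6):
    a,d,h,L1,L2,e,Lt,t0=P
    A=r("z",q[0]);B=A*r("y",q[1]);C=A*r("y",q[1]-q[2])
    W=C*r("x",s4*q[3])*r("y",-q[4])*r("x",s6*q[5]+t0)*r("y",np.pi/2)
    return A.apply([a,d,h])+B.apply([0,0,L1])+C.apply([L2,0,e])+W.apply([0,0,Lt]),W
def fit():
    best=None
    for s4 in(1,-1):
     for s6 in(1,-1):
      for t0 in(0,1.57,3.14,-1.57):
       f=lambda P:np.concatenate([np.r_[fk(q,P,s4,s6)[0]-p,.3*(fk(q,P,s4,s6)[1].inv()*R.from_euler("xyz",o)).as_rotvec()] for q,p,o in D])
       o=least_squares(f,[0,-.19,.3,.4,.4,0,.3,t0])
       if best is None or o.cost<best[0].cost:best=(o,s4,s6)
    o,s4,s6=best
    return o,lambda q:fk(q,o.x,s4,s6)
LO=np.array([-3.07,-1.43,-1.02,-3.03,-3.05,-3.03])+.03;HI=np.array([3.07,2.12,1.25,1.67,0,3.03])-.03
def ik(F,p,W,q0):
    f=lambda q:np.r_[F(q)[0]-p,.3*(F(q)[1].inv()*W).as_rotvec()]
    o=min((least_squares(f,np.clip(np.array(q0)+dq,LO+.01,HI-.01),bounds=(LO,HI)) for dq in([0]*6,[.3,0,0,.5,0,-.7],[0,.3,.3,0,-.5,0])),key=lambda o:o.cost)
    return o.x.round(2).tolist(),round(1000*np.sqrt(2*o.cost),1)
E
python3 - <<'E'
from kin import *
o,F=fit();print(o.x.round(4),np.sqrt(2*o.cost))
C=np.array([.562,-.290,.16]);up=np.array([0,0,1.]);q0=D[3][0]
def T(g,W):return g+W.apply([0,0,arm.grip_point_offset]),W
for sg in(1,-1):
 for el in(20,30,45):
  for ps in(-30,-15,0,15,30):
   e,a=np.radians(el),np.radians(ps);z=np.array([np.cos(a)*np.cos(e),np.sin(a)*np.cos(e),-np.sin(e)])
   W=frame(sg*up,z);print(sg,el,ps,"g",*ik(F,*T(C,W),q0 if sg>0 else [-.5,0,-.4,-.8,-.7,0]))
y=np.array([np.cos(.627),np.sin(.627),0]);b=np.array([.54,-.157,.1])
for sg in(1,-1):
 for el in(20,30,45):
  e=np.radians(el);W=frame(-sg*y,-up*np.cos(e)+y*np.sin(e));print("final",sg,el,*ik(F,*T(b-y*.098+up*.05,W),[-.3,.2,.2,-.5,-1.5,0]))
W=frame(-y,-up);print("handle",*ik(F,*T(b+y*.105+up*.035,W),[.1,.2,.2,0,-1.5,0]),*ik(F,*T(b-y*.01+up*.035,W),[.1,.2,.2,0,-1.5,0]))
E
```

```text
[-0.1955 -0.1377  0.1445  0.6516  0.6512 -0.0458  0.3622  4.7123] 0.183865083386375
1 20 -30 g [-0.32, 0.05, -0.56, -1.52, -0.03, 3.0] 106.6
1 20 -15 g [-0.28, 0.04, -0.56, -1.42, -0.03, 3.0] 82.7
1 20 0 g [-0.37, 0.07, -0.51, -1.27, -0.25, 3.0] 94.4
1 20 15 g [-0.49, 0.14, -0.4, -1.12, -0.57, 3.0] 116.2
1 20 30 g [-0.57, 0.24, -0.25, -1.01, -0.87, 3.0] 141.7
1 30 -30 g [0.01, 0.05, -0.63, 1.64, -0.46, -0.39] 16.1
1 30 -15 g [-0.28, 0.06, -0.57, -1.42, -0.03, 3.0] 34.7
1 30 0 g [-0.4, 0.1, -0.5, -1.22, -0.3, 3.0] 47.9
1 30 15 g [-0.5, 0.16, -0.38, -1.05, -0.59, 3.0] 72.2
1 30 30 g [-0.55, 0.24, -0.25, -0.91, -0.85, 3.0] 101.5
1 45 -30 g [-0.09, 0.06, -0.52, 0.88, -0.4, 0.41] 0.0
1 45 -15 g [-0.25, 0.07, -0.5, 0.03, -0.21, 1.54] 0.0
1 45 0 g [-0.41, 0.12, -0.44, -0.85, -0.39, 2.68] 0.0
1 45 15 g [-0.52, 0.19, -0.35, -0.93, -0.65, 3.0] 6.7
1 45 30 g [-0.53, 0.25, -0.23, -0.78, -0.87, 3.0] 41.0
-1 20 -30 g [-0.34, 0.13, -0.67, -3.0, -0.43, 1.38] 74.9
-1 20 -15 g [-0.3, 0.14, -0.69, -3.0, -0.48, 1.46] 9.7
-1 20 0 g [-0.51, 0.2, -0.61, -2.24, -0.62, 0.96] 0.0
-1 20 15 g [-0.67, 0.3, -0.48
[... 367 characters left out ...]
g [-0.09, 0.06, -0.52, 0.88, -0.4, -2.73] 0.0
-1 45 -15 g [-0.25, 0.07, -0.5, 0.03, -0.21, -1.6] 0.0
-1 45 0 g [-0.41, 0.12, -0.44, -0.85, -0.39, -0.46] 0.0
-1 45 15 g [-0.53, 0.2, -0.36, -0.98, -0.66, -0.08] 0.0
-1 45 30 g [-0.61, 0.28, -0.25, -0.95, -0.91, 0.12] 0.0
final 1 20 [-0.36, 0.1, -0.34, -0.35, -0.96, -0.41] 0.0
final 1 30 [-0.46, 0.11, -0.38, -0.59, -0.92, -0.15] 0.0
final 1 45 [-0.62, 0.15, -0.43, -0.96, -0.96, 0.25] 0.0
final -1 20 [-0.36, 0.1, -0.34, -0.35, -0.96, 2.74] 0.0
final -1 30 [-0.46, 0.11, -0.38, -0.59, -0.92, 2.99] 0.0
final -1 45 [-0.47, 0.08, -0.42, -0.74, -0.86, 3.0] 58.1
handle [0.07, 0.35, -0.02, 0.0, -1.2, -1.01] 0.0 [-0.05, 0.24, -0.17, -0.0, -1.16, -0.9] 0.0
```

```bash
python3 - <<'E'
from kin import *
o,F=fit();print(o.fun.reshape(-1,6).round(3))
for q,p,w in D:
    W=R.from_euler("xyz",w).as_matrix();M=(r("z",-q[0])*R.from_matrix(W)).as_matrix()
    # predicted z for s4=+-1 , sign variants
    for s4 in(1,-1): print(s4,M[:,2].round(3),(r("y",q[1]-q[2])*r("x",s4*q[3])*r("y",-q[4])).apply([1,0,0]).round(3))
E
```

```text
[[ 0.034  0.045 -0.098  0.    -0.     0.   ]
 [ 0.032  0.043 -0.041 -0.     0.     0.   ]
 [-0.031 -0.033  0.083 -0.    -0.    -0.   ]
 [-0.036 -0.054  0.056  0.     0.    -0.   ]]
1 [-0.  0. -1.] [-0.  0. -1.]
-1 [-0.  0. -1.] [-0.  0. -1.]
1 [-0. -0. -1.] [-0. -0. -1.]
-1 [-0. -0. -1.] [-0.  0. -1.]
1 [ 0.28   0.773 -0.57 ] [ 0.28  -0.773 -0.57 ]
-1 [ 0.28   0.773 -0.57 ] [ 0.28   0.773 -0.57 ]
1 [ 0.626  0.571 -0.531] [ 0.627 -0.57  -0.531]
-1 [ 0.626  0.571 -0.531] [ 0.627  0.57  -0.531]
```

```bash
python3 - <<'E'
s=open("kin.py").read()
s=s.replace("a,d,h,L1,L2,e,Lt,t0=P","d,h,L1,L2,e,Lt,t0,L1x,wy=P").replace("[a,d,h]","[0,d,h]").replace("B.apply([0,0,L1])","B.apply([L1x,0,L1])")
s=s.replace("+W.apply([0,0,Lt]),W","+(C*r('x',s4*q[3])*r('y',-q[4])).apply([Lt,wy,0]),W").replace("[0,-.19,.3,.4,.4,0,.3,t0]","[-.19,.3,.4,.4,0,.3,t0,0,0]")
open("kin.py","w").write(s)
E
cat > t.py <<'E'
from kin import *
o,F=fit();print(o.x.round(4),np.sqrt(2*o.cost));print(o.fun.reshape(-1,6)[:,:3].round(3).tolist())
E
python3 t.py
```

```text
[ 0.      0.1989  0.6015  0.4636 -0.      0.378  -1.5709  0.     -0.1918] 0.0002800158697227748
[[0.0, 0.0, 0.0], [-0.0, -0.0, -0.0], [-0.0, -0.0, 0.0], [0.0, 0.0, -0.0]]
```

```bash
cat >> t.py <<'E'
C=np.array([.562,-.290,.16]);up=np.array([0,0,1.]);q0=D[3][0]
def T(g,W):return g+W.apply([0,0,arm.grip_point_offset]),W
S=[q0,[-.5,0,-.4,-.8,-.7,0],[-.3,0,-.4,.8,-.7,0],[-.3,0,-.4,0,-.7,1.5],[-.3,0,-.4,0,-.7,-1.5]]
def best(p,W):
    return min((ik(F,p,W,s) for s in S),key=lambda v:v[1])
y=np.array([np.cos(.627),np.sin(.627),0]);b=np.array([.54,-.157,.1])
E
cat > t2.py <<'E'
from t import *
for sg in(1,-1):
 for el in(15,30,45):
  for ps in(-40,-20,0,20):
   e,a=np.radians(el),np.radians(ps);z=np.array([np.cos(a)*np.cos(e),np.sin(a)*np.cos(e),-np.sin(e)])
   W=frame(sg*up,z);print(sg,el,ps,"g",*best(*T(C,W)))
 for el in(15,30,45):
  for rl in(-30,0,30):
   e=np.radians(el);W=frame(-sg*y,r("xyz",y*np.radians(rl)).apply(-up*np.cos(e)+y*np.sin(e)) if 0 else R.from_rotvec(y*np.radians(rl)).apply(-up*np.cos(e)+y*np.sin(e)));print("final",sg,el,rl,*best(*T(b-y*.098+up*.05,W)))
for v in(-y,np.cross(y,up),-np.cross(y,up)):
 W=frame(v,-up);print("handle",*best(*T(b+y*.105+up*.035,W)),*best(*T(b-y*.01+up*.035,W)))
E
python3 t2.py
```

```text
[ 0.      0.1989  0.6015  0.4636 -0.      0.378  -1.5709  0.     -0.1918] 0.0002800158697227748
[[0.0, 0.0, 0.0], [-0.0, -0.0, -0.0], [-0.0, -0.0, 0.0], [0.0, 0.0, -0.0]]
1 15 -40 g [-0.53, 0.06, -0.49, -1.55, -0.03, 3.0] 114.4
1 15 -20 g [-0.43, 0.06, -0.49, -1.4, -0.03, 3.0] 98.3
1 15 0 g [-1.08, 0.44, -0.55, -1.85, -1.09, -2.15] 0.0
1 15 20 g [-1.03, 0.51, -0.31, -1.53, -1.25, -2.35] 0.0
1 30 -40 g [-0.52, 0.11, -0.5, -1.56, -0.03, 3.0] 63.2
1 30 -20 g [-0.46, 0.11, -0.49, -1.37, -0.08, 3.0] 29.6
1 30 0 g [-0.84, 0.25, -0.44, -1.54, -0.7, -2.67] 0.0
1 30 20 g [-0.87, 0.36, -0.27, -1.3, -1.0, -2.69] 0.0
1 45 -40 g [-0.52, 0.15, -0.5, -1.58, -0.03, 3.0] 66.8
1 45 -20 g [-0.27, 0.14, -0.57, -0.72, -0.03, 2.23] 28.3
1 45 0 g [-0.47, 0.16, -0.41, -0.91, -0.42, 2.78] 0.0
1 45 20 g [-0.69, 0.28, -0.26, -1.03, -0.83, -3.0] 16.6
final 1 15 -30 [-0.05, -0.06, -0.99, 0.55, -0.22, -1.32] 45.1
final 1 15 0 [-0.2, 0.12, -0.46, -0.26, -0.82, -0.57] 0.0
final 1 15 30 [-0.43, 0.42, -0.07, -0.49, -1.44, -0.43] 0.0
final 1 30 -30 [-0.08, -0.05, -0.87, -0.34, -0.03, -0.37] 4.2
final 1 30 0 [-0.44, 0.
[... 1061 characters left out ...]
 0.0
final -1 15 30 [-0.43, 0.42, -0.07, -0.49, -1.44, 2.71] 0.0
final -1 30 -30 [-0.08, -0.05, -0.87, -0.34, -0.03, 2.77] 4.2
final -1 30 0 [-0.43, 0.13, -0.41, -0.61, -0.86, 3.0] 0.7
final -1 30 30 [-0.58, 0.41, -0.1, -0.68, -1.4, 2.87] 0.0
final -1 45 -30 [-0.78, 0.09, -0.56, -1.26, -0.74, -2.16] 0.0
final -1 45 0 [-0.7, 0.21, -0.37, -0.94, -1.01, -2.85] 0.0
final -1 45 30 [-0.72, 0.42, -0.14, -0.87, -1.41, 3.0] 13.3
handle [0.16, 0.38, -0.23, 0.0, -0.97, -1.1] 0.0 [0.05, 0.26, -0.4, -0.0, -0.91, -1.0] 0.0
handle [0.16, 0.38, -0.23, -0.0, -0.97, 0.47] 0.0 [0.05, 0.26, -0.4, -0.0, -0.91, 0.57] 0.0
handle [0.16, 0.38, -0.23, -0.0, -0.97, -2.67] 0.0 [0.05, 0.26, -0.4, -0.0, -0.91, -2.57] 0.0
```

The kinematic fit is exact to 0.3 mm. The x-down grasp branch works for both pick-up and laying down. Now I plan the re-orientation, clear of the outer V.

```bash
cat > t3.py <<'E'
from t import *
C=np.array([.562,-.290,.162])
el,ps=np.radians(25),np.radians(30);z=np.array([np.cos(ps)*np.cos(el),np.sin(ps)*np.cos(el),-np.sin(el)])
W=frame(-up,z)
def fin(rl,yb=-.098,zz=.15):
    return T(np.r_[b[:2],zz]+y*yb*1.0,frame(y,R.from_rotvec(y*np.radians(rl)).apply(-up*np.cos(el)+y*np.sin(el))))
E
python3 - <<'E'
from t3 import *
for k in(.12,.06,0):
    print("g",k,*best(*T(C-z*k+up*(.06 if k>.1 else 0),W)))
print("lift",*best(*T(C+up*.1,W)))
for rl in(0,10):
  for zz in(.26,.15): print("fin",rl,zz,*best(*fin(rl,zz=zz)))
qs=np.array(arm.get_state()["q"]);qt=np.array(best(*T(C-z*.12+up*.06,W))[0])
p=None
for f in(.5,1):
    q=qs+(qt-qs)*f;P,Q=F(q);print(P.round(3),(P-Q.apply([0,0,.25])).round(3));s=T(P-Q.apply([0,0,arm.grip_point_offset]),Q)
    p=go(P-Q.apply([0,0,arm.grip_point_offset]),Q,p)
E
```

```text
[ 0.      0.1989  0.6015  0.4636 -0.      0.378  -1.5709  0.     -0.1918] 0.0002800158697227748
[[0.0, 0.0, 0.0], [-0.0, -0.0, -0.0], [-0.0, -0.0, 0.0], [0.0, 0.0, -0.0]]
g 0.12 [-1.08, 0.31, -0.11, -1.16, -1.42, 0.39] 0.0
g 0.06 [-1.0, 0.42, -0.17, -1.23, -1.29, 0.53] 0.0
g 0 [-0.91, 0.46, -0.18, -1.28, -1.21, 0.56] 0.0
lift [-0.89, 0.31, -0.12, -1.22, -1.26, 0.34] 0.0
fin 0 0.26 [-0.34, 0.0, -0.31, -0.41, -1.04, 2.7] 0.0
fin 0 0.15 [-0.35, 0.12, -0.43, -0.5, -0.83, 2.85] 0.0
fin 10 0.26 [-0.42, 0.1, -0.18, -0.49, -1.24, 2.73] 0.0
fin 10 0.15 [-0.43, 0.22, -0.3, -0.54, -1.04, 2.86] 0.0
[ 0.508 -0.302  0.261] [ 0.303 -0.359  0.391]
d cm [-0.19  1.99  1.54] w deg [ 10.9 -10.4  82.1]
[ 0.483 -0.339  0.263] [ 0.286 -0.451  0.368]
d cm [ 2.87  1.55 -3.05] w deg [ -4.8 -14.6  81.5]
```

```bash
python3 -m crank '[{"dx":0,"dy":0,"dz":-4,"wx":0,"wy":0,"wz":0},{"dx":0,"dy":0.5,"dz":-7,"wx":1,"wy":-1,"wz":9},{"dx":0,"dy":0.7,"dz":-7,"wx":2.5,"wy":-2,"wz":19},{"dx":0,"dy":1,"dz":-7,"wx":4,"wy":-4,"wz":29},{"dx":0,"dy":1.2,"dz":-7,"wx":5,"wy":-5,"wz":39},{"dx":0,"dy":1.4,"dz":-7,"wx":6.5,"wy":-6,"wz":49},{"dx":0,"dy":1.6,"dz":-7,"wx":8,"wy":-7.5,"wz":59},{"dx":0,"dy":1.8,"dz":-7,"wx":9,"wy":-8.5,"wz":69},{"dx":0,"dy":2,"dz":-7,"wx":10.5,"wy":-10,"wz":79},{"dx":0,"dy":2,"dz":-7,"wx":11,"wy":-10.4,"wz":82}]'
python3 - <<'E'
from t3 import *
print(arm.get_state()["q"].round(2))
go(C-z*.12+up*.06,W)
E
```

```text
t: 7.7
eef_pos: [0.4369, -0.3017, 0.307]
ee_rot: [-2.12, 0.027, -1.314]
force: [0.7, 0.0, -0.8]
width: 0.0598
gripper_force: 0.0
[ 0.      0.1989  0.6015  0.4636 -0.      0.378  -1.5709  0.     -0.1918] 0.0002800158697227748
[[0.0, 0.0, 0.0], [-0.0, -0.0, -0.0], [-0.0, -0.0, 0.0], [0.0, 0.0, -0.0]]
[-1.04  0.01 -0.29 -1.08 -1.2   1.66]
d cm [4.57 1.65 5.17] w deg [ -5.  -14.6  80.9]
```

```bash
python3 -m crank '[{"dx":0.5,"dy":0.2,"dz":0,"wx":-0.6,"wy":-1.7,"wz":9},{"dx":1,"dy":0.4,"dz":0,"wx":-1.2,"wy":-3.4,"wz":19},{"dx":1.5,"dy":0.6,"dz":0.5,"wx":-1.8,"wy":-5,"wz":29},{"dx":2,"dy":0.8,"dz":1,"wx":-2.4,"wy":-7,"wz":39},{"dx":2.6,"dy":1,"dz":2,"wx":-3,"wy":-9,"wz":49},{"dx":3.2,"dy":1.2,"dz":3,"wx":-3.6,"wy":-10.5,"wz":59},{"dx":3.8,"dy":1.4,"dz":4,"wx":-4.3,"wy":-12.5,"wz":69},{"dx":4.3,"dy":1.6,"dz":5,"wx":-4.8,"wy":-14,"wz":78},{"dx":4.6,"dy":1.65,"dz":5.2,"wx":-5,"wy":-14.6,"wz":80.9},{"dx":4.6,"dy":1.65,"dz":5.2,"wx":-5,"wy":-14.6,"wz":80.9}]'
python3 - <<'E'
from t3 import *
print(arm.get_state()["q"].round(2))
c=go(C-z*.06,W);go(C,W,c);go(C,W)
E
```

```text
t: 8.95
eef_pos: [0.4831, -0.3358, 0.2644]
ee_rot: [-3.133, 1.133, -2.609]
force: [0.3, 0.8, -0.2]
width: 0.06
gripper_force: 0.0
[ 0.      0.1989  0.6015  0.4636 -0.      0.378  -1.5709  0.     -0.1918] 0.0002800158697227748
[[0.0, 0.0, 0.0], [-0.0, -0.0, -0.0], [-0.0, -0.0, 0.0], [0.0, 0.0, -0.0]]
[-1.08  0.31 -0.11 -1.16 -1.42  0.39]
d cm [5.41 0.04 8.48] w deg [ 0.  -0.1  0.2]
d cm [ 0. -0.  6.] w deg [0. 0. 0.]
d cm [ 5.41  0.04 14.48] w deg [ 0.  -0.1  0.2]
```

```bash
python3 -m crank '[{"dx":2,"dy":0,"dz":1,"wx":0,"wy":0,"wz":0},{"dx":4,"dy":0,"dz":3,"wx":0,"wy":0,"wz":0},{"dx":5.4,"dy":0,"dz":5.5,"wx":0,"wy":0,"wz":0},{"dx":5.4,"dy":0,"dz":8,"wx":0,"wy":0,"wz":0},{"dx":5.4,"dy":0,"dz":10,"wx":0,"wy":0,"wz":0},{"dx":5.4,"dy":0,"dz":12,"wx":0,"wy":0,"wz":0},{"dx":5.4,"dy":0,"dz":13.5,"wx":0,"wy":0,"wz":0},{"dx":5.4,"dy":0,"dz":14.5,"wx":0,"wy":0,"wz":0},{"dx":5.4,"dy":0,"dz":14.5,"wx":0,"wy":0,"wz":0},{"dx":5.4,"dy":0,"dz":14.5,"wx":0,"wy":0,"wz":0}]'
python3 - <<'E'
from t3 import *
c=go(C,W)
k="side";f=arm.grab_frame(k);cv2.imwrite("pics/s3.png",cv2.resize(f[60:210,200:400,::-1],None,fx=4,fy=4))
for q in("cylinder_mouth","cylinder"):print([(np.round(d["centre"],3).tolist(),round(d["confidence"],2)) for d in arm.mark_of(k,q)])
E
```

```text
t: 10.2
eef_pos: [0.577, -0.2818, 0.155]
ee_rot: [-3.13, 1.133, -2.606]
force: [-1.0, -0.3, 0.2]
width: 0.0602
gripper_force: 0.0
[ 0.      0.1989  0.6015  0.4636 -0.      0.378  -1.5709  0.     -0.1918] 0.0002800158697227748
[[0.0, 0.0, 0.0], [-0.0, -0.0, -0.0], [-0.0, -0.0, 0.0], [0.0, 0.0, -0.0]]
d cm [0.09 0.04 0.03] w deg [-0.  -0.1  0.3]
[([0.562, -0.29, 0.199], 0.77), ([0.208, -0.276, 0.275], 0.73), ([0.659, 0.099, 0.132], 0.57)]
[([0.568, -0.29, -0.001], 0.84), ([0.208, -0.276, 0.004], 0.63), ([0.655, 0.099, 0.0], 0.42)]
```

View pics/s3.png

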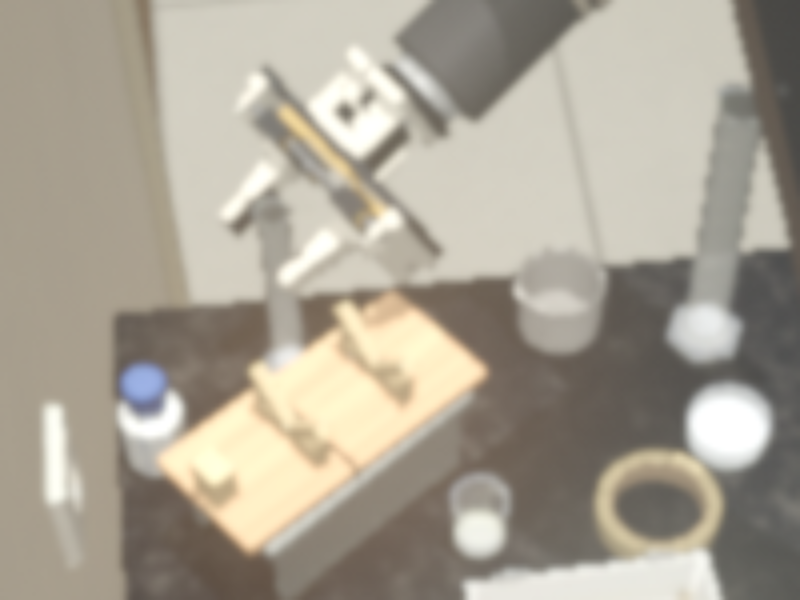

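The fingers straddle the tube just under its mouth, at crop (270,215). Close and lift straight up.

```bash
python3 -m crank '[{"dx":0,"dy":0,"dz":0,"wx":0,"wy":0,"wz":0},{"dx":0,"dy":0,"dz":0,"wx":0,"wy":0,"wz":0},{"dx":0,"dy":0,"dz":0,"wx":0,"wy":0,"wz":0},{"dx":0,"dy":0,"dz":0,"wx":0,"wy":0,"wz":0},{"dx":0,"dy":0,"dz":0,"wx":0,"wy":0,"wz":0},{"dx":-0.9,"dy":0,"dz":-0.4,"wx":0,"wy":0,"wz":0},{"dx":-2.7,"dy":0,"dz":-1.3,"wx":0,"wy":0,"wz":0},{"dx":-5.4,"dy":0,"dz":-2.5,"wx":0,"wy":0,"wz":0},{"dx":-8.2,"dy":0,"dz":-3.8,"wx":0,"wy":0,"wz":0},{"dx":-10.9,"dy":0,"dz":-5.1,"wx":0,"wy":0,"wz":0}]' 0 25
python3 - <<'E'
from t3 import *
s=arm.get_state();qs=s["q"];print(qs.round(2))
for yb in(-.098,-.09):
  qt=np.array(best(*fin(5,yb,zz=.28))[0]);print(qt,best(*fin(5,yb,zz=.15)))
p=None
qt=np.array(best(*fin(5,-.098,zz=.28))[0])
for f in(.25,.5,.75,1):
    q=qs+(qt-qs)*f;P,Q=F(q);g=P-Q.apply([0,0,.0188]);ax=Q.apply([-np.cos(el),0,-np.sin(el)]);print(f,P.round(3),"foot",(g-.16*ax).round(3),"mouth",(g+.04*ax).round(3))
    if f in(.5,1):p=go(g,Q,p)
go(g,Q)
E
```

```text
t: 11.6
eef_pos: [0.5768, -0.281, 0.2769]
ee_rot: [-3.13, 1.133, -2.605]
force: [0.5, -0.1, -1.4]
width: 0.0282
gripper_force: 24.9
[ 0.      0.1989  0.6015  0.4636 -0.      0.378  -1.5709  0.     -0.1918] 0.0002800158697227748
[[0.0, 0.0, 0.0], [-0.0, -0.0, -0.0], [-0.0, -0.0, 0.0], [0.0, 0.0, -0.0]]
[-0.89  0.28 -0.11 -1.21 -1.27  0.3 ]
[-0.38  0.04 -0.22 -0.45 -1.18  2.7 ] ([-0.39, 0.17, -0.36, -0.52, -0.94, 2.86], np.float64(0.0))
[-0.36  0.04 -0.21 -0.44 -1.17  2.68] ([-0.38, 0.17, -0.36, -0.52, -0.93, 2.85], np.float64(0.0))
0.25 [ 0.544 -0.234  0.255] foot [ 0.58  -0.322  0.135] mouth [ 0.519 -0.224  0.298]
0.5 [ 0.51  -0.21   0.243] foot [ 0.62  -0.302  0.19 ] mouth [ 0.47  -0.198  0.274]
d cm [ 3.93  9.55 -0.62] w deg [-23.9   8.8 -85.9]
0.75 [ 0.482 -0.203  0.245] foot [ 0.634 -0.22   0.247] mouth [ 0.435 -0.209  0.263]
1 [ 0.465 -0.208  0.259] foot [ 0.589 -0.12   0.276] mouth [ 0.427 -0.237  0.276]
d cm [-2.97  1.69 -3.29] w deg [-16.8 -13.5 -89.8]
d cm [ 4.12 11.94 -4.71] w deg [ -61.7  -12.6 -168.6]
```

```bash
python3 -m crank '[{"dx":-1.5,"dy":0.5,"dz":-0.8,"wx":-2,"wy":0.8,"wz":-8},{"dx":-2.5,"dy":1.5,"dz":-1.5,"wx":-4.5,"wy":1.7,"wz":-16.5},{"dx":-2.5,"dy":2.5,"dz":-1.8,"wx":-7,"wy":2.6,"wz":-25},{"dx":-2.3,"dy":3.6,"dz":-2,"wx":-9.5,"wy":3.5,"wz":-34},{"dx":-2,"dy":4.8,"dz":-2.2,"wx":-12,"wy":4.4,"wz":-43},{"dx":-1.5,"dy":5.8,"dz":-2.3,"wx":-14.4,"wy":5.3,"wz":-51.5},{"dx":-1,"dy":6.8,"dz":-2.3,"wx":-16.8,"wy":6.2,"wz":-60},{"dx":-0.5,"dy":7.8,"dz":-2.3,"wx":-19.2,"wy":7,"wz":-69},{"dx":0,"dy":8.8,"dz":-2.3,"wx":-21.6,"wy":8,"wz":-77.5},{"dx":0.3,"dy":9.6,"dz":-2.3,"wx":-23.9,"wy":8.8,"wz":-85.9}]'
python3 - <<'E'
from t3 import *
s=arm.get_state();print(s["q"].round(2))
P,Q=fin(5,-.098,zz=.28)
c=go(P-Q.apply([0,0,.0188]),Q)
E
```

```text
t: 12.85
eef_pos: [0.5092, -0.2087, 0.2823]
ee_rot: [-2.369, 0.129, -0.933]
force: [-0.4, 0.1, -1.7]
width: 0.028
gripper_force: 24.9
[ 0.      0.1989  0.6015  0.4636 -0.      0.378  -1.5709  0.     -0.1918] 0.0002800158697227748
[[0.0, 0.0, 0.0], [-0.0, -0.0, -0.0], [-0.0, -0.0, 0.0], [0.0, 0.0, -0.0]]
[-0.63  0.12 -0.12 -0.81 -1.28  1.44]
d cm [-2.3   4.03 -0.81] w deg [-16.9 -13.3 -89.9]
```

```bash
python3 -m crank '[{"dx":-0.2,"dy":0.4,"dz":-0.3,"wx":-1.7,"wy":-1.3,"wz":-9},{"dx":-0.4,"dy":0.8,"dz":-0.6,"wx":-3.4,"wy":-2.6,"wz":-18},{"dx":-0.6,"dy":1.2,"dz":-0.8,"wx":-5,"wy":-4,"wz":-27},{"dx":-0.9,"dy":1.6,"dz":-0.8,"wx":-6.8,"wy":-5.3,"wz":-36},{"dx":-1.1,"dy":2,"dz":-0.8,"wx":-8.5,"wy":-6.6,"wz":-45},{"dx":-1.4,"dy":2.4,"dz":-0.8,"wx":-10,"wy":-8,"wz":-54},{"dx":-1.6,"dy":2.8,"dz":-0.8,"wx":-11.8,"wy":-9.3,"wz":-63},{"dx":-1.8,"dy":3.2,"dz":-0.8,"wx":-13.5,"wy":-10.6,"wz":-72},{"dx":-2,"dy":3.6,"dz":-0.8,"wx":-15.2,"wy":-12,"wz":-81},{"dx":-2.3,"dy":4,"dz":-0.8,"wx":-16.9,"wy":-13.3,"wz":-89.9}]'
python3 - <<'E'
from t3 import *
s=arm.get_state();print(s["q"].round(2))
P,Q=fin(5,-.098,zz=.28)
c=go(P-Q.apply([0,0,.0188]),Q)
for k in("side","top"):
  f=arm.grab_frame(k)
  for q in("cylinder_mouth","cylinder","board","board_handle","riser"):print(k,q,[(np.round(d["centre"],3).tolist(),round(d["confidence"],2)) for d in arm.mark_of(k,q)])
  w=[60,240,180,420] if k=="side" else [60,260,250,490]
  cv2.imwrite(f"pics/{k}4.png",cv2.resize(f[w[0]:w[1],w[2]:w[3],::-1],None,fx=3.3,fy=3))
E
```

```text
t: 14.1
eef_pos: [0.4666, -0.2085, 0.2633]
ee_rot: [-3.044, -0.435, 0.587]
force: [0.3, 0.0, -0.1]
width: 0.028
gripper_force: 24.9
[ 0.      0.1989  0.6015  0.4636 -0.      0.378  -1.5709  0.     -0.1918] 0.0002800158697227748
[[0.0, 0.0, 0.0], [-0.0, -0.0, -0.0], [-0.0, -0.0, 0.0], [0.0, 0.0, -0.0]]
[-0.38  0.04 -0.21 -0.45 -1.18  2.7 ]
d cm [-0.05 -0.01  0.01] w deg [-0.1 -0.   0. ]
side cylinder_mouth [([0.431, -0.238, 0.279], 0.79), ([0.204, -0.277, 0.276], 0.61), ([0.62, -0.098, 0.148], 0.58), ([0.658, 0.101, 0.132], 0.44), ([0.537, -0.158, 0.099], 0.25)]
side cylinder [([0.207, -0.274, 0.001], 0.95), ([0.657, 0.1, 0.002], 0.73), ([0.596, -0.125, 0.275], 0.59)]
side board [([0.536, -0.157, 0.1], 0.76), ([0.526, -0.163, 0.149], 0.33), ([0.679, -0.215, 0.0], 0.31)]
side board_handle [([0.622, -0.095, 0.149], 0.7)]
side riser [([0.54, -0.152, 0.001], 0.56)]
top cylinder_mouth [([0.658, 0.1, 0.135], 0.54)]
top cylinder [([0.591, -0.122, 0.277], 0.59), ([0.528, -0.165, 0.149], 0.54), ([0.656, 0.105, -0.003], 0.42)]
top board [([0.542, -0.154, 0.102], 0.8)]
top board_handle [([0.62, -0.095, 0.147], 0.66), ([0.672, -0.212, -0.003], 0.61)]
top riser [([0.54, -0.153, 0.002], 0.68)]
```

View pics/side4.png

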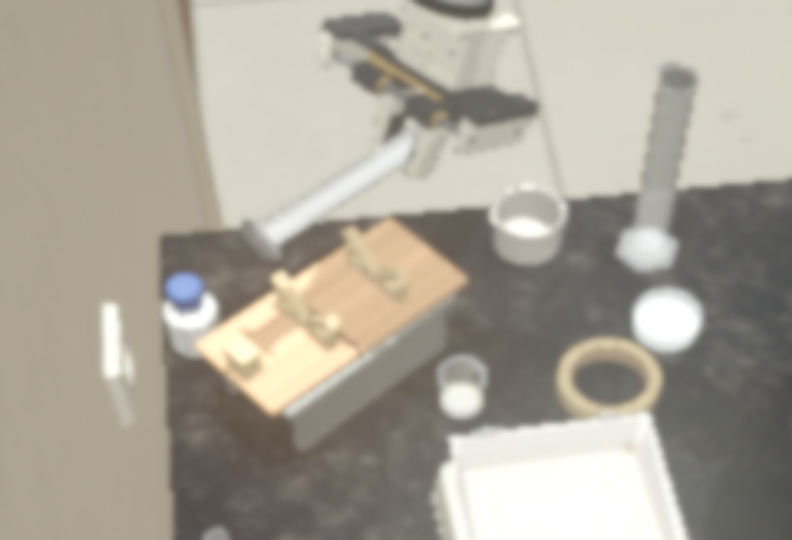

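The tube hangs level over the board: foot at crop (262,238), mouth end at the fingers (412,145), aligned with the Vs. Lower it.

```bash
python3 - <<'E'
from t3 import *
for zz in(.17,.151,.149):
  P,Q=fin(5,-.099,zz=zz);go(P-Q.apply([0,0,.0188]),Q)
E
```

```text
[ 0.      0.1989  0.6015  0.4636 -0.      0.378  -1.5709  0.     -0.1918] 0.0002800158697227748
[[0.0, 0.0, 0.0], [-0.0, -0.0, -0.0], [-0.0, -0.0, 0.0], [0.0, 0.0, -0.0]]
d cm [-4.74  0.95  9.84] w deg [-0.2 -0.  -0.3]
d cm [-5.54  1.13 11.55] w deg [-0.2 -0.  -0.3]
d cm [-5.63  1.14 11.73] w deg [-0.2 -0.  -0.3]
```

```bash
python3 -m crank '[{"dx":-0.7,"dy":0.15,"dz":1.5,"wx":0,"wy":0,"wz":0},{"dx":-1.7,"dy":0.35,"dz":3.5,"wx":0,"wy":0,"wz":0},{"dx":-2.7,"dy":0.55,"dz":5.5,"wx":0,"wy":0,"wz":0},{"dx":-3.6,"dy":0.75,"dz":7.5,"wx":0,"wy":0,"wz":0},{"dx":-4.4,"dy":0.9,"dz":9.2,"wx":0,"wy":0,"wz":0},{"dx":-4.9,"dy":1,"dz":10.2,"wx":0,"wy":0,"wz":0},{"dx":-5.2,"dy":1.05,"dz":10.8,"wx":0,"wy":0,"wz":0},{"dx":-5.4,"dy":1.1,"dz":11.2,"wx":0,"wy":0,"wz":0},{"dx":-5.5,"dy":1.12,"dz":11.45,"wx":0,"wy":0,"wz":0},{"dx":-5.55,"dy":1.13,"dz":11.55,"wx":0,"wy":0,"wz":0}]'
python3 - <<'E'
from t3 import *
for zz in(.151,.149):
  P,Q=fin(5,-.099,zz=zz);go(P-Q.apply([0,0,.0188]),Q)
for k in("side","top"):
  f=arm.grab_frame(k)
  for q in("cylinder_mouth","cylinder","board","board_handle"):print(k,q,[(np.round(d["centre"],3).tolist(),round(d["confidence"],2)) for d in arm.mark_of(k,q)])
f=arm.grab_frame("side");cv2.imwrite("pics/side5.png",cv2.resize(f[70:220,190:370,::-1],None,fx=4.4,fy=4))
E
```

```text
t: 15.95
eef_pos: [0.4656, -0.2092, 0.1347]
ee_rot: [-3.041, -0.435, 0.582]
force: [-2.4, -0.2, 3.7]
width: 0.028
gripper_force: 24.9
[ 0.      0.1989  0.6015  0.4636 -0.      0.378  -1.5709  0.     -0.1918] 0.0002800158697227748
[[0.0, 0.0, 0.0], [-0.0, -0.0, -0.0], [-0.0, -0.0, 0.0], [0.0, 0.0, -0.0]]
d cm [-0.05 -0.    0.05] w deg [-0.1 -0.1 -0.2]
d cm [-0.13  0.02  0.23] w deg [-0.1 -0.1 -0.2]
side cylinder_mouth [([0.209, -0.276, 0.279], 0.78), ([0.428, -0.239, 0.152], 0.56), ([0.66, 0.099, 0.13], 0.53), ([0.623, -0.096, 0.148], 0.21)]
side cylinder [([0.204, -0.275, 0.002], 0.89), ([0.596, -0.125, 0.146], 0.88), ([0.656, 0.099, -0.002], 0.56)]
side board [([0.539, -0.16, 0.101], 0.98)]
side board_handle [([0.621, -0.099, 0.15], 0.6)]
top cylinder_mouth [([0.556, 0.105, 0.0], 0.71), ([0.658, 0.097, 0.137], 0.53)]
top cylinder [([0.591, -0.124, 0.148], 0.94), ([0.654, 0.102, -0.002], 0.73)]
top board [([0.542, -0.156, 0.101], 0.87)]
top board_handle [([0.593, -0.125, 0.15], 0.24)]
```

View pics/side5.png

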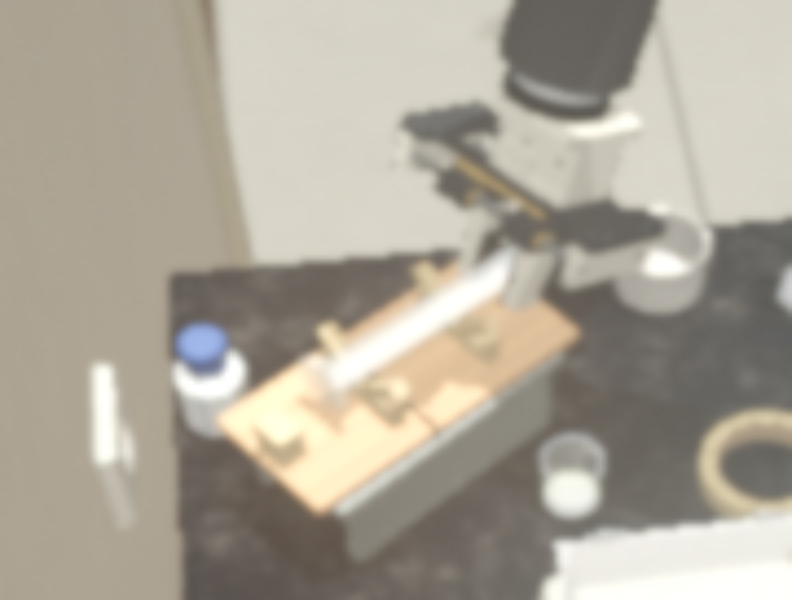

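The tube rests in both Vs, foot at crop (325,385) just behind the inner V and mouth past the outer end at (515,255). I release it and back off along the fingers.

```bash
python3 -m crank '[{"dx":0,"dy":0,"dz":0,"wx":0,"wy":0,"wz":0},{"dx":0,"dy":0,"dz":0,"wx":0,"wy":0,"wz":0},{"dx":0,"dy":0,"dz":0,"wx":0,"wy":0,"wz":0},{"dx":0,"dy":0,"dz":0,"wx":0,"wy":0,"wz":0},{"dx":0,"dy":0,"dz":-1,"wx":0,"wy":0,"wz":0},{"dx":0,"dy":0,"dz":-3,"wx":0,"wy":0,"wz":0},{"dx":0,"dy":0,"dz":-6,"wx":0,"wy":0,"wz":0},{"dx":0,"dy":0,"dz":-9,"wx":0,"wy":0,"wz":0},{"dx":0,"dy":0,"dz":-12,"wx":0,"wy":0,"wz":0},{"dx":0,"dy":0,"dz":-13,"wx":0,"wy":0,"wz":0}]' 5.5
python3 - <<'E'
from t3 import *
for k in("side","top"):
  f=arm.grab_frame(k);cv2.imwrite(f"pics/{k}6.png",f[:,:,::-1])
  for q in("cylinder_mouth","cylinder","board","board_handle"):print(k,q,[(np.round(d["centre"],3).tolist(),round(d["confidence"],2)) for d in arm.mark_of(k,q)])
for zz in(.2,.3,.4):print(zz,ray("side",[[440,210],[490,155],[520,185]],zz).round(3).tolist())
yh=np.array([np.cos(.623),np.sin(.623),0]);H=np.array([.6215,-.0965,.134])
for e_ in(-25,-15,0):
  for yw in(-15,0,15):
    e=np.radians(e_);v=R.from_rotvec(up*np.radians(yw)).apply(yh);Q=frame(v,-up*np.cos(e)+v*np.sin(e))
    print(e_,yw,*best(*T(H+up*.0,Q)),*best(*T(H-yh*.11,Q)))
E
```

```text
t: 17.75
eef_pos: [0.4271, -0.2511, 0.2538]
ee_rot: [-3.044, -0.436, 0.582]
force: [0.1, -0.3, -0.9]
width: 0.0547
gripper_force: 0.0
[ 0.      0.1989  0.6015  0.4636 -0.      0.378  -1.5709  0.     -0.1918] 0.0002800158697227748
[[0.0, 0.0, 0.0], [-0.0, -0.0, -0.0], [-0.0, -0.0, 0.0], [0.0, 0.0, -0.0]]
side cylinder_mouth [([0.207, -0.276, 0.276], 0.97), ([0.66, 0.101, 0.13], 0.69), ([0.429, -0.236, 0.154], 0.64)]
side cylinder [([0.595, -0.119, 0.143], 0.82), ([0.204, -0.274, 0.002], 0.55), ([0.654, 0.097, 0.0], 0.44)]
side board [([0.538, -0.157, 0.1], 0.89)]
side board_handle [([0.622, -0.095, 0.151], 0.9)]
top cylinder_mouth [([0.658, 0.1, 0.136], 0.72), ([0.425, -0.234, 0.149], 0.63)]
top cylinder [([0.588, -0.12, 0.145], 0.86), ([0.655, 0.102, -0.0], 0.44)]
top board [([0.542, -0.157, 0.099], 0.66), ([0.529, -0.166, 0.15], 0.59)]
top board_handle [([0.622, -0.097, 0.151], 0.81), ([0.59, -0.118, 0.145], 0.45)]
0.2 [[0.129, 0.117, 0.2], [-0.062, -0.043, 0.2], [-0.112, 0.067, 0.2]]
0.3 [[0.166, 0.171, 0.3], [-0.008, 0.025, 0.3], [-0.054, 0.126, 0.3]]
0.4 [[0.202, 0.226, 0.4], [0.046, 0.094, 0.4], [0.004, 0.185, 0.4]]
-25 -15 [0.2, 0.6, 0.04, 0.07, -1.44, 1.71] 0.0 [0.13, 0.48, -0.19, 0.1, -1.33, 1.76] 0.0
-25 0 [0.25, 0.57, -0.05, 0.16, -1.36, 1.88] 0.0 [0.18, 0.45, -0.28, 0.19, -1.25, 1.92] 0.0
-25 15 [0.29, 0.53, -0.16, 0.25, -1.26, 2.04] 0.0 [0.23, 0.41, -0.38, 0.29, -1.15, 2.06] 0.0
-15 -15 [0.18, 0.5, -0.07, 0.05, -1.25, 1.73] 0.0 [0.1, 0.39, -0.27, 0.07, -1.16, 1.79] 0.0
-15 0 [0.22, 0.49, -0.13, 0.11, -1.2, 1.93] 0.0 [0.14, 0.37, -0.33, 0.13, -1.11, 1.98] 0.0
-15 15 [0.25, 0.46, -0.2, 0.17, -1.13, 2.12] 0.0 [0.17, 0.34, -0.4, 0.2, -1.04, 2.17] 0.0
0 -15 [0.16, 0.37, -0.24, 0.0, -0.96, 1.78] 0.0 [0.06, 0.26, -0.4, 0.0, -0.91, 1.87] 0.0
0 0 [0.16, 0.37, -0.24, 0.0, -0.96, 2.04] 0.0 [0.06, 0.26, -0.4, -0.0, -0.91, 2.13] 0.0
0 15 [0.16, 0.37, -0.24, 0.0, -0.96, 2.3] 0.0 [0.06, 0.26, -0.4, 0.0, -0.91, 2.4] 0.0
```

View pics/side6.png

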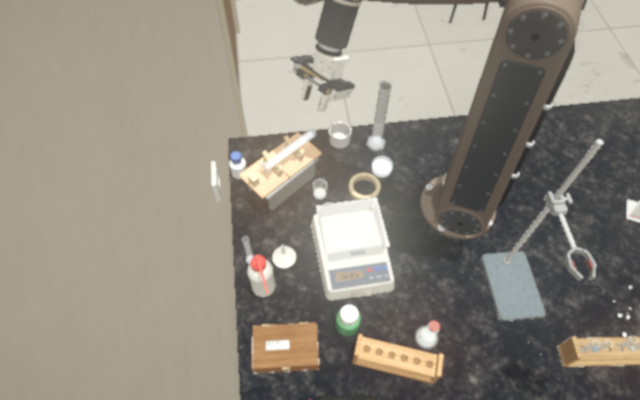

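The tube lies in both Vs at (290,150), mouth over the outer end, let go. The shoulder drum at (460,222) clears the stand rod (from (510,260) to (600,140)) by about 5 cm of reach. Next: the handle.

```bash
cat > t4.py <<'E'
from t3 import *
yh=np.array([np.cos(.623),np.sin(.623),0]);H=np.array([.6217,-.0965,.134])+yh*.002
Q=frame(yh,-up)
E
python3 - <<'E'
from t4 import *
c=go(H+up*.12,Q);go(H+up*.02,Q,c)
E
```

```text
[ 0.      0.1989  0.6015  0.4636 -0.      0.378  -1.5709  0.     -0.1918] 0.0002800158697227748
[[0.0, 0.0, 0.0], [-0.0, -0.0, -0.0], [-0.0, -0.0, 0.0], [0.0, 0.0, -0.0]]
d cm [21.92 -0.9  12.04] w deg [ -5.2 -25.   -1.1]
d cm [ 0.  0. 10.] w deg [0. 0. 0.]
```

```bash
python3 -m crank '[{"dx":1,"dy":0,"dz":0,"wx":0,"wy":-1.5,"wz":0},{"dx":3.5,"dy":0,"dz":1.3,"wx":-0.8,"wy":-4,"wz":0},{"dx":6.5,"dy":-0.2,"dz":3,"wx":-1.5,"wy":-7,"wz":0},{"dx":9.5,"dy":-0.3,"dz":4.7,"wx":-2.2,"wy":-10,"wz":-0.3},{"dx":12.5,"dy":-0.5,"dz":6.4,"wx":-3,"wy":-13.5,"wz":-0.5},{"dx":15.5,"dy":-0.6,"dz":8.2,"wx":-3.7,"wy":-17,"wz":-0.8},{"dx":18.5,"dy":-0.8,"dz":10,"wx":-4.4,"wy":-21,"wz":-1},{"dx":21,"dy":-0.9,"dz":11.4,"wx":-5,"wy":-24,"wz":-1.1},{"dx":21.9,"dy":-0.9,"dz":12,"wx":-5.2,"wy":-25,"wz":-1.1},{"dx":21.9,"dy":-0.9,"dz":12,"wx":-5.2,"wy":-25,"wz":-1.1}]'
python3 - <<'E'
from t4 import *
print(arm.get_state()["q"].round(2),arm.get_state()["force"])
go(H,Q)
f=arm.grab_frame("side");cv2.imwrite("pics/side7.png",f[:,:,::-1])
print([(np.round(d["centre"],3).tolist(),round(d["confidence"],2)) for q in("cylinder","board_handle") for d in arm.mark_of("side",q)])
E
```

```text
t: 19.5
eef_pos: [0.6233, -0.0952, 0.2351]
ee_rot: [-3.141, 0.001, 0.624]
force: [-0.4, -0.2, -0.3]
width: 0.0554
gripper_force: 0.0
[ 0.      0.1989  0.6015  0.4636 -0.      0.378  -1.5709  0.     -0.1918] 0.0002800158697227748
[[0.0, 0.0, 0.0], [-0.0, -0.0, -0.0], [-0.0, -0.0, 0.0], [0.0, 0.0, -0.0]]
[ 0.16  0.28 -0.08  0.   -1.21  2.04] [-0.36077992 -0.24805509 -0.34368486]
d cm [ 0.    0.02 11.99] w deg [-0.   0.1  0.1]
[([0.207, -0.274, 0.001], 0.81), ([0.655, 0.099, -0.0], 0.69), ([0.596, -0.119, 0.143], 0.57), ([0.625, -0.097, 0.15], 0.93), ([0.594, -0.119, 0.142], 0.26)]
```

View pics/side7.png

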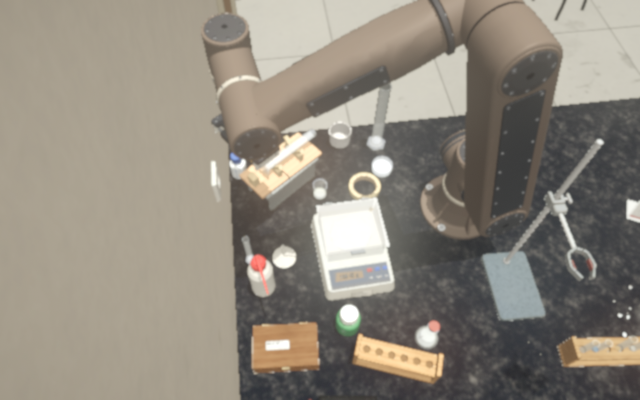

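The arm is over the tail (wrist at (240,140)), and the shoulder at (495,220) is clear of the stand. Descend over the block.

```bash
python3 -m crank '[{"dx":0,"dy":0,"dz":1.5,"wx":0,"wy":0,"wz":0},{"dx":0,"dy":0,"dz":3.5,"wx":0,"wy":0,"wz":0},{"dx":0,"dy":0,"dz":5.5,"wx":0,"wy":0,"wz":0},{"dx":0,"dy":0,"dz":7.5,"wx":0,"wy":0,"wz":0},{"dx":0,"dy":0,"dz":9,"wx":0,"wy":0,"wz":0},{"dx":0,"dy":0,"dz":10.2,"wx":0,"wy":0,"wz":0},{"dx":0,"dy":0,"dz":11,"wx":0,"wy":0,"wz":0},{"dx":0,"dy":0,"dz":11.5,"wx":0,"wy":0,"wz":0},{"dx":0,"dy":0,"dz":11.8,"wx":0,"wy":0,"wz":0},{"dx":0,"dy":0,"dz":11.8,"wx":0,"wy":0,"wz":0}]' && python3 -m crank '[{"dx":0,"dy":0,"dz":0,"wx":0,"wy":0,"wz":0},{"dx":0,"dy":0,"dz":0,"wx":0,"wy":0,"wz":0},{"dx":0,"dy":0,"dz":0,"wx":0,"wy":0,"wz":0},{"dx":0,"dy":0,"dz":0,"wx":0,"wy":0,"wz":0},{"dx":0,"dy":0,"dz":0,"wx":0,"wy":0,"wz":0},{"dx":0,"dy":0,"dz":0,"wx":0,"wy":0,"wz":0},{"dx":0,"dy":0,"dz":0,"wx":0,"wy":0,"wz":0},{"dx":0,"dy":0,"dz":0,"wx":0,"wy":0,"wz":0},{"dx":0,"dy":0,"dz":0,"wx":0,"wy":0,"wz":0},{"dx":0,"dy":0,"dz":0,"wx":0,"wy":0,"wz":0}]' 2 30
python3 - <<'E'
from t4 import *
for k in("side","top"):
  f=arm.grab_frame(k);cv2.imwrite(f"pics/{k}8.png",f[:,:,::-1])
  for q in("cylinder_mouth","cylinder","board","board_mark","riser","cup"):print(k,q,[(np.round(d["centre"],3).tolist(),round(d["confidence"],2)) for d in arm.mark_of(k,q)])
im=f[60:240,280:480]
E
```

```text
t: 20.9
eef_pos: [0.6233, -0.0959, 0.1184]
ee_rot: [3.141, -0.0, 0.623]
force: [0.0, -0.3, 0.6]
width: 0.0551
gripper_force: 0.0
t: 22.15
eef_pos: [0.6233, -0.0959, 0.1184]
ee_rot: [3.141, -0.0, 0.623]
force: [-0.4, 1.3, 4.9]
width: 0.0299
gripper_force: 30.0
[ 0.      0.1989  0.6015  0.4636 -0.      0.378  -1.5709  0.     -0.1918] 0.0002800158697227748
[[0.0, 0.0, 0.0], [-0.0, -0.0, -0.0], [-0.0, -0.0, 0.0], [0.0, 0.0, -0.0]]
side cylinder_mouth [([0.661, 0.1, 0.131], 0.48), ([0.407, 0.332, 0.001], 0.36)]
side cylinder [([0.205, -0.273, -0.002], 0.65), ([0.654, 0.1, -0.004], 0.49)]
side board [([0.538, -0.16, 0.1], 0.88)]
side board_mark [([0.55, -0.148, 0.112], 0.89), ([0.41, 0.333, 0.002], 0.45)]
side riser [([0.538, -0.153, -0.0], 0.8)]
side cup [([0.334, -0.306, 0.0], 0.68)]
top cylinder_mouth [([0.428, -0.235, 0.15], 0.94), ([0.21, -0.277, 0.278], 0.89)]
top cylinder [([0.21, -0.277, -0.001], 0.89), ([0.592, -0.119, 0.145], 0.88), ([0.428, -0.236, 0.148], 0.18)]
top board [([0.544, -0.158, 0.102], 0.67)]
top board_mark [([0.546, -0.148, 0.115], 0.94)]
top riser [([0.543, -0.152, 0.002], 0.61), ([0.428, -0.238, 0.151], 0.51)]
top cup [([0.331, -0.303, 0.003], 0.56)]
```

The block is gripped (29.9 mm, 30 N). Slide straight out, most of the way.

```bash
python3 -m crank '[{"dx":-0.4,"dy":0,"dz":0,"wx":0,"wy":0,"wz":0},{"dx":-1.2,"dy":0,"dz":0,"wx":0,"wy":0,"wz":0},{"dx":-2.3,"dy":0,"dz":0,"wx":0,"wy":0,"wz":0},{"dx":-3.6,"dy":0,"dz":0,"wx":0,"wy":0,"wz":0},{"dx":-5,"dy":0,"dz":0,"wx":0,"wy":0,"wz":0},{"dx":-6.4,"dy":0,"dz":0,"wx":0,"wy":0,"wz":0},{"dx":-7.8,"dy":0,"dz":0,"wx":0,"wy":0,"wz":0},{"dx":-9,"dy":0,"dz":0,"wx":0,"wy":0,"wz":0},{"dx":-9.8,"dy":0,"dz":0,"wx":0,"wy":0,"wz":0},{"dx":-10.2,"dy":0,"dz":0,"wx":0,"wy":0,"wz":0}]'
python3 - <<'E'
from t4 import *
for k in("side","top"):
  for i in range(2):
    f=arm.grab_frame(k)
    if i==0:cv2.imwrite(f"pics/{k}9.png",f[:,:,::-1])
    for q in("cylinder_mouth","cylinder","board","board_mark","riser","riser_edge","cup"):print(k,q,[(np.round(d["centre"],3).tolist(),round(d["confidence"],2)) for d in arm.mark_of(k,q)if d["centre"][0]>.25 and d["centre"][1]<.05])
a=cv2.imread("pics/side9.png")[120:220,225:365];cv2.imwrite("pics/c9.png",cv2.resize(a,None,fx=5.7,fy=5.7,interpolation=2))
E
```

```text
t: 24.1
eef_pos: [0.5402, -0.1558, 0.1184]
ee_rot: [3.141, -0.001, 0.623]
force: [3.4, 3.5, 4.1]
width: 0.0297
gripper_force: 30.0
[ 0.      0.1989  0.6015  0.4636 -0.      0.378  -1.5709  0.     -0.1918] 0.0002800158697227748
[[0.0, 0.0, 0.0], [-0.0, -0.0, -0.0], [-0.0, -0.0, 0.0], [0.0, 0.0, -0.0]]
side cylinder_mouth []
side cylinder [([0.426, -0.099, 0.002], 0.23)]
side board [([0.454, -0.216, 0.102], 0.57)]
side board_mark [([0.465, -0.212, 0.111], 0.78)]
side riser [([0.54, -0.154, 0.001], 0.71)]
side riser_edge []
side cup [([0.331, -0.306, -0.001], 0.69), ([0.446, -0.228, 0.149], 0.67)]
side cylinder_mouth []
side cylinder []
side board [([0.452, -0.217, 0.098], 0.63)]
side board_mark [([0.466, -0.21, 0.11], 0.75)]
side riser [([0.537, -0.151, 0.0], 0.8)]
side riser_edge []
side cup [([0.333, -0.307, -0.0], 0.78)]
top cylinder_mouth [([0.342, -0.296, 0.151], 0.97)]
top cylinder [([0.507, -0.182, 0.145], 0.91)]
top board [([0.459, -0.216, 0.102], 0.92), ([0.464, -0.203, 0.117], 0.49)]
top board_mark [([0.461, -0.207, 0.113], 0.64)]
top riser []
top riser_edge []
top cup [([0.331, -0.304, 0.002], 0.7)]
top cylinder_mouth [([0.343, -0.297, 0.151], 0.94)]
top cylinder [([0.507, -0.181, 0.143], 0.71)]
top board [([0.457, -0.217, 0.102], 0.57)]
top board_mark [([0.464, -0.208, 0.114], 0.77)]
top riser []
top riser_edge []
top cup [([0.331, -0.306, 0.003], 0.81), ([0.537, -0.156, 0.148], 0.39)]
```

View pics/c9.png

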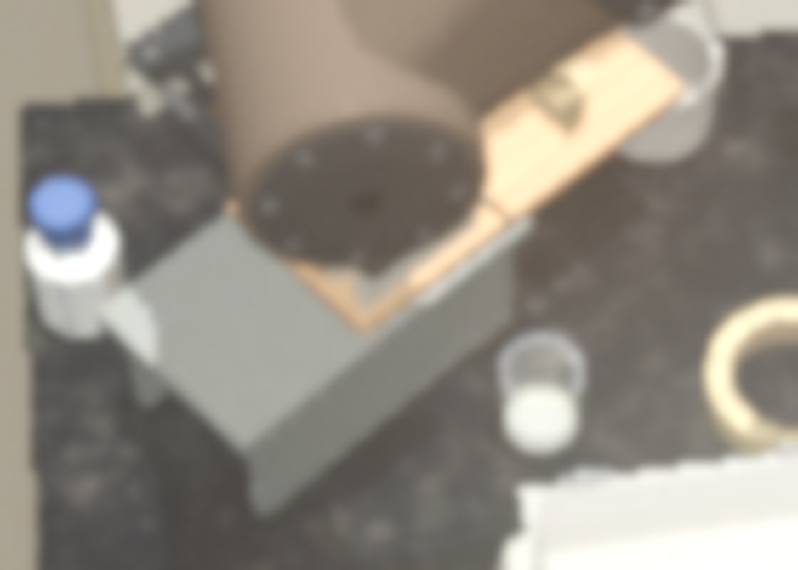

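The exposed riser top shows its inner corners at crop (245,448) and (107,300), and its outer corner at about (530,222). The dark line meets the board's side at (505,215), still a little inside. Working out the remainder.

```bash
python3 - <<'E'
from t4 import *
px=lambda a:np.array(a)/5.7+[225,120]-.4
A,B,C_=ray("side",px([[245,448],[530,222],[107,300]]),.1)[:,:2]
L=ray("side",px([[505,214]]),.112)[0,:2]
print(A.round(4),B.round(4),C_.round(4),np.linalg.norm(A-B),np.linalg.norm(A-C_),np.degrees(np.arctan2(*(A-B)[::-1])))
Y=yh[:2];X=np.array([Y[1],-Y[0]])
s=arm.get_state();m=np.array(s["eef_pos"])[:2]-Y*.092
cen=np.array([[.541,-.152],[.543,-.154],[.539,-.156],[.537,-.152],[.540,-.152],[.540,-.153],[.538,-.153],[.543,-.152],[.54,-.154],[.537,-.151]]).mean(0)
print("mark",m,"along: mark",m@Y,"line px",L@Y,"edge from A",A@Y-.21,"B",B@Y,"C",C_@Y-.21,"cen",cen@Y-.105,"cup",np.array([.3322,-.305])@Y+.155)
print("lateral mark",m@X,"A",A@X+.06,"B",B@X+.06,"cen",cen@X,"cup",np.array([.3322,-.305])@X)
# top-camera riser edges: dark line & riser check
f=cv2.imread("pics/top9.png")[90:250,300:470];cv2.imwrite("pics/c10.png",cv2.resize(f,None,fx=4.6,fy=3.7*1.24,interpolation=2))
E
```

```text
[ 0.      0.1989  0.6015  0.4636 -0.      0.378  -1.5709  0.     -0.1918] 0.0002800158697227748
[[0.0, 0.0, 0.0], [-0.0, -0.0, -0.0], [-0.0, -0.0, 0.0], [0.0, 0.0, -0.0]]
[ 0.5867 -0.0421] [ 0.4212 -0.167 ] [ 0.6525 -0.1445] 0.20732686524002678 0.12176357352668482 37.03800896379337
mark [ 0.46514597 -0.20959971] along: mark 0.25546376726422815 line px 0.25698940108871343 edge from A 0.24191837058522156 B 0.24464843561150235 C 0.2355954794418573 cen 0.24417548523488347 cup 0.24683052370038217
lateral mark 0.4416232306933304 A 0.4365021585441807 B 0.44136046135961443 cen 0.4391342966690074 cup 0.4415302876552339
```

View pics/c10.png

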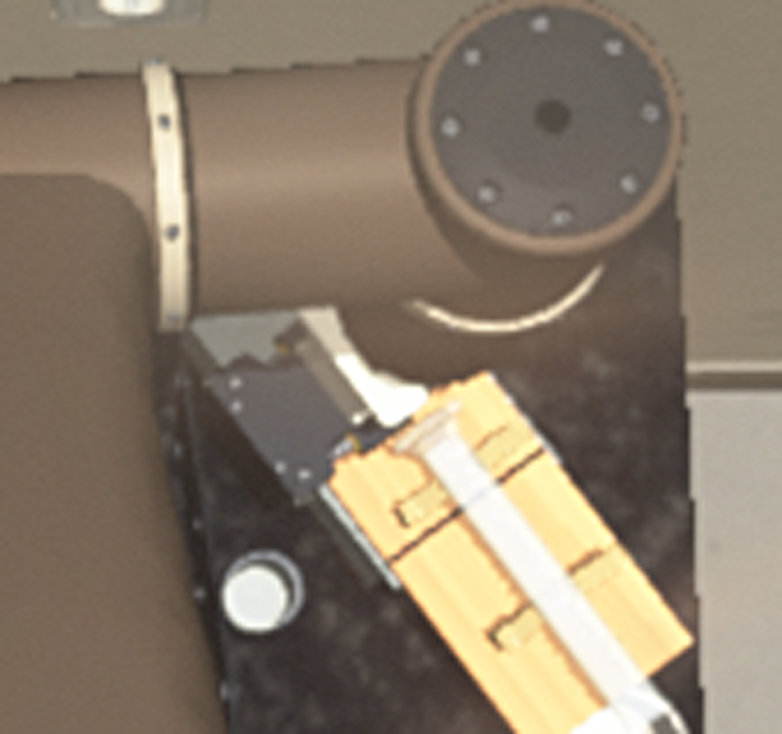

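```bash
python3 - <<'E'
from t4 import *
Y=yh[:2]
px=lambda a:np.array(a)/[4.6,4.588]+[300,90]-.4
print("corner",ray("top",px([[400,583],[397,587],[548,452],[553,460]]),.1)[:,:2]@Y,"line",ray("top",px([[388,558],[544,452]]),.112)[:,:2]@Y)
# sub-pixel look: gray profile along the riser's 5 mm strip, sides x=-57.5 (visible), both cameras
X=np.array([Y[1],-Y[0]])
for k in("top","side"):
    K=arm.calibration(k);Tc=np.linalg.inv(np.array(K["world_from_camera"]));im=cv2.imread(f"pics/{k}9.png")
    for lat in(.4405-.0578,.4405+.0578):
        row=[]
        for a in np.arange(.226,.264,.002):
            p=Tc@np.r_[Y*a+X*lat,.1,1];u=K["fx"]*p[0]/p[2]+K["cx"];v=K["fy"]*p[1]/p[2]+K["cy"]
            row.append(int(cv2.getRectSubPix(im,(1,1),(u,v)).mean()))
        print(k,round(lat,3),row)
E
```

```text
[ 0.      0.1989  0.6015  0.4636 -0.      0.378  -1.5709  0.     -0.1918] 0.0002800158697227748
[[0.0, 0.0, 0.0], [-0.0, -0.0, -0.0], [-0.0, -0.0, 0.0], [0.0, 0.0, -0.0]]
corner [0.24527735 0.24447546 0.25513708 0.24983495] line [0.26045007 0.2564551 ]
top 0.383 [59, 57, 61, 59, 64, 59, 62, 61, 79, 126, 174, 191, 195, 191, 176, 173, 169, 174, 204, 189]
top 0.498 [152, 149, 142, 136, 133, 151, 156, 158, 146, 158, 180, 203, 217, 207, 207, 189, 178, 181, 212, 212]
side 0.383 [104, 106, 106, 105, 107, 109, 112, 125, 139, 153, 166, 173, 179, 179, 183, 181, 183, 185, 184, 184]
side 0.498 [154, 157, 158, 159, 160, 160, 160, 160, 160, 160, 160, 159, 158, 156, 153, 150, 146, 142, 138, 134]
```

Edge at 0.244 along the slide, line about 13.5 mm short of it (side 14.4, top 14.5, arm 11.5). Finish the slide slowly.

```bash
python3 -m crank '[{"dx":-0.1,"dy":0,"dz":0,"wx":0,"wy":0,"wz":0},{"dx":-0.3,"dy":0,"dz":0,"wx":0,"wy":0,"wz":0},{"dx":-0.6,"dy":0,"dz":0,"wx":0,"wy":0,"wz":0},{"dx":-0.9,"dy":0,"dz":0,"wx":0,"wy":0,"wz":0},{"dx":-1.1,"dy":0,"dz":0,"wx":0,"wy":0,"wz":0},{"dx":-1.25,"dy":0,"dz":0,"wx":0,"wy":0,"wz":0},{"dx":-1.35,"dy":0,"dz":0,"wx":0,"wy":0,"wz":0},{"dx":-1.35,"dy":0,"dz":0,"wx":0,"wy":0,"wz":0},{"dx":-1.35,"dy":0,"dz":0,"wx":0,"wy":0,"wz":0},{"dx":-1.35,"dy":0,"dz":0,"wx":0,"wy":0,"wz":0}]'
python3 - <<'E'
from t4 import *
Y=yh[:2];X=np.array([Y[1],-Y[0]])
for k in("top","side"):
    im=arm.grab_frame(k);K=arm.calibration(k);Tc=np.linalg.inv(np.array(K["world_from_camera"]))
    cv2.imwrite(f"pics/{k}11.png",im[:,:,::-1])
    for q in("cylinder_mouth","cylinder","board","board_mark","cup"):print(k,q,[(np.round(d["centre"],3).tolist(),round(d["confidence"],2)) for d in arm.mark_of(k,q)if d["centre"][0]>.25 and d["centre"][1]<.05])
    for lat,zz in((.383,.1),(.4415-.048,.112),(.4415+.048,.112)):
        row=[]
        for a in np.arange(.230,.264,.002):
            p=Tc@np.r_[Y*a+X*lat,zz,1];u=K["fx"]*p[0]/p[2]+K["cx"];v=K["fy"]*p[1]/p[2]+K["cy"]
            row.append(int(cv2.getRectSubPix(im,(1,1),(u,v)).mean()))
        print(k,lat,row)
f=np.hstack([cv2.resize(cv2.imread("pics/side11.png")[120:200,280:370],(400,356)),cv2.resize(cv2.imread("pics/top11.png")[150:260,330:465],(400,326))[:326] if 0 else cv2.resize(cv2.imread("pics/top11.png")[150:260,340:464],(400,356))]);cv2.imwrite("pics/c11.png",f)
E
```

```text
t: 26.95
eef_pos: [0.5298, -0.1633, 0.1184]
ee_rot: [3.141, -0.0, 0.623]
force: [3.6, 2.9, 5.3]
width: 0.0297
gripper_force: 30.0
[ 0.      0.1989  0.6015  0.4636 -0.      0.378  -1.5709  0.     -0.1918] 0.0002800158697227748
[[0.0, 0.0, 0.0], [-0.0, -0.0, -0.0], [-0.0, -0.0, 0.0], [0.0, 0.0, -0.0]]
top cylinder_mouth [([0.335, -0.305, 0.151], 0.87)]
top cylinder [([0.494, -0.184, 0.147], 0.97)]
top board [([0.451, -0.226, 0.101], 0.83)]
top board_mark [([0.454, -0.214, 0.117], 0.9)]
top cup [([0.33, -0.304, 0.002], 0.72)]
top 0.383 [61, 60, 66, 63, 63, 64, 76, 107, 148, 182, 199, 192, 177, 173, 186, 182, 201]
top 0.3935 [216, 216, 216, 217, 218, 218, 207, 164, 125, 178, 214, 218, 216, 216, 217, 216, 215]
top 0.4895 [227, 227, 226, 227, 227, 228, 211, 162, 110, 154, 208, 221, 212, 204, 214, 220, 218]
side cylinder_mouth [([0.536, -0.151, 0.003], 0.66)]
side cylinder []
side board [([0.447, -0.225, 0.098], 0.89), ([0.453, -0.216, 0.112], 0.19)]
side board_mark [([0.458, -0.215, 0.112], 0.84)]
side cup [([0.332, -0.302, -0.003], 0.77)]
side 0.383 [106, 104, 107, 109, 111, 122, 135, 150, 163, 172, 179, 181, 188, 187, 189, 189, 186]
side 0.3935 [233, 233, 232, 231, 228, 223, 215, 207, 208, 216, 224, 228, 228, 226, 220, 214, 210]
side 0.4895 [159, 159, 158, 157, 156, 152, 148, 145, 138, 132, 126, 122, 118, 114, 112, 110, 107]
```

View pics/c11.png

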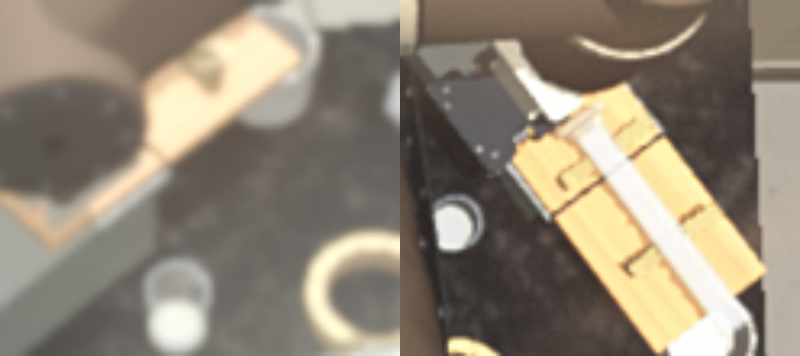

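Side view: the dark line meets the riser's corner at crop (160,165). Top view: line and corner coincide at (550,215), and the tube still lies in both Vs with its mouth over the cup. Line and edge agree within about 2 mm, so I hand in.

```bash
python3 -c "
from station import arm
s=arm.get_state();print(abs(s['qd']).max(),s['gripper_force']);print(arm.job_done())"
```

```text
0.0010974154367263595 30.001730024814606
the job is handed in; nothing more can be done
None
```

I handed the job in at about 27 s (the result was not reported back): the cylinder lies let go in both V supports with its mouth about 4 mm from the cup's axis, the board's line is within about 2 mm of the riser's edge, and the block is held still at 30 N.

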